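Set up the slat jig and its parts feeder

ROBOT

A 6-joint arm with a two-finger parallel gripper is mounted at the origin on the work surface. World frame = base frame: x ahead of the robot, y to its left, z up, the work surface at z = 0. Lengths are in m, angles in rad, forces in N, time in s.
With the tool pointing down it reaches from about 0.225 to 0.875 m from the base axis. Payload 3.4 kg.
Tool frame: the origin (TCP) lies at the very end of the fingers, on their centre line; the grasp point (between the pads) lies 19 mm behind it (manip.hold_point_z is the distance from the TCP to the grasp point, in m); z points along the fingers, x is the direction in which the jaws open and shut, and the axes are right-handed (so a half turn about z gives the same grasp; the last joint's range is limited). The gripper opens to 85 mm and grips with 20 to 120 N. Pads are 22 mm wide; open, the fingers measure 114 mm over their backs; the gripper's body (76 mm by 85 mm) begins 54 mm behind the grasp point. The pads swing forward as they close: fully open they stand 13 mm farther back than shut.
Start: joints at [-1.364, 0.276, 1.505, -0, 1.361, -0.121], TCP at [0.185, -0.544, 0.231] pointing down, gripper open.
Joint ranges: [-2.89, 2.89], [-0.75, 2.08], [0.22, 2.7], [-1.18, 4.32], [0.11, 2.71], [-2.7, 2.7]. Speed limits (rad/s): [2.57, 2.57, 3.14, 3.14, 3.14, 3.14].

INTERFACE

Orientations are given as a unit quaternion [w, x, y, z].
In Python, from rig import manip gives the robot as it stands.
- The arm moves only by the tool apply_moves, never from a script. Its argument "commands" is one flat list of numbers, 6 for each row, row after row: the shift along the tool's x, y, z normalised to -1 to 1, where 1 is 0.03 m, then the turn, a rotation vector about the tool's x, y, z normalised to -1 to 1, where 1 is 0.15 rad. A call has 1 to 20 rows; each row shifts and turns the commanded pose from where the row before left it, along the tool's axes as they then stand; what a row does not reach is not made up. A row lasts 1/10 s, in which the tool goes at most 50 mm and 8.59 degrees, less where a joint would pass 70% of its speed; a pose out of reach is approached as far as the arm can. A call with a number of a shift or a turn outside -1 to 1 is refused whole. A call with a gripper value outside its range is refused whole. "jaw" is the opening, from -1 (shut) to 1 (fully open), set as the call begins (left out, the last holds). The fingers move at their own pace and stop on an object; "newtons" is the grip in N (left out, the last holds). Time passes only in rows, so rows that do not move let the fingers close. It gives the time, the measured TCP pose, the force and the opening at its end, in the units of the state.
- manip.get_state(): the state, without advancing time (a new reading comes with each control period).
- manip.get_image(name): name is "side" or "top"; returns a dict with "frame" (420x560x3 uint8, red, green, blue), "fx", "fy", "cx", "cy" (pixels), "extrinsics" (4x4, takes a point from camera to world coordinates). Camera axes: x right, y up, looking along -z (the intrinsics and any distortion apply to the point x, -y, -z); pixel columns grow to the right and rows downward; lengths in m; the calibration is good to about 2 mm. A picture is of the moment at which its call begins. There is no depth.
- manip.sign_off(): hands the job in, once; it reports no verdict.
The state is a dict: "clock": time; "qpos": joint angles; "qd": joint speeds; "effort": joint torques, N m; "position": TCP position; "ee_rot": TCP orientation; "contact_force": force on the tool from outside, world axes, zero at the start; "moment": the same for the moment, N m; "width": finger opening in m.
Only numpy, scipy, OpenCV 4.12 (cv2) and the standard library are available. Lean on these libraries where they do the work, as an engineer would, in place of code of your own. Each camera call takes 0.05 s, during which the arm holds its last target. There are 200 camera calls.

TASK

Get the bench ready for fitting feet to slats: clear the dark offcuts off the jig into the black scrap bin and swing each pale slat on the plywood jig about its steel pivot post, flat on the board and without pulling its end away from the post, until it lies straight in its lane, snug between post and red stop. Seat the blue hopper fully down on the pegs of the grey feeder base, then pour all the orange ball feet from the white cup into the hopper's bowl and stand the empty cup upright in the middle of its cork coaster. Leave the other things on the bench where they are.

Things in the scene. Friction and masses are not known exactly. Their poses are not given: they have to be found in the camera images.
- jig: fixed plywood jig board 250 x 340 x 12 mm, origin at the centre of its underside; x runs along the lanes away from the robot, y across them to the left. Two lanes, A (left) and B (right, 180 mm from A), each with a steel pivot post on its -y side, near end, and a red stop block on its +y side, 70 mm farther along x. A grey line marks each lane's middle
- lane_A (a point): middle of lane A on the jig's top face: where the centre of slat A belongs, with the jig's axes. Post and stop faces lie 18 mm either side of the lane's middle line. The stop block (30 along x, 24 across, 28 mm above the jig) is centred 5 mm farther along x than this point and 30 mm to +y
- lane_B (a point): the same for lane B and slat B
- post_A (a point): top centre of lane A's pivot post, a steel pin 16 mm across standing 38 mm above the jig; 65 mm towards -x and 26 mm towards -y from lane_A
- post_B (a point): the same for lane B
- slat_A: slat A: straight pine slat, 180 long (its x) x 34 wide (y) x 24 mm high, 0.16 kg, flat on the jig; origin at the centre of its underside. Starts skewed 0.42 to 0.56 rad (negative yaw in the jig frame), its far end swung to the jig's -y side, its near end within 20 mm of touching post_A, on the post's +y side. May be absent
- slat_A_near (a point): mid-height centre of slat A's near (post) end, 90 mm along its -x
- slat_B: slat B: straight pine slat, 180 long (its x) x 34 wide (y) x 24 mm high, 0.16 kg, flat on the jig; origin at the centre of its underside. Starts skewed 0.42 to 0.56 rad (negative yaw in the jig frame), its far end swung to the jig's -y side, its near end within 20 mm of touching post_B, on the post's +y side. May be absent
- slat_B_near (a point): mid-height centre of slat B's near (post) end, 90 mm along its -x
- feeder_base: fixed grey feeder base 170 x 110 x 20 mm, origin at the centre of its underside, x along its length; two upright steel pegs 14 mm across with tapered tips rise 15 mm from its top at x = +55 and -55 mm; a black control strip 28 mm wide, 32 mm high, closes its +x end from x = 86 mm
- hopper: loose blue parts hopper, 160 (x) x 100 (y) mm, rim 70 mm high, 0.35 kg, origin at the centre of its underside. Open bowl over x = -20 to +75 mm, 90 mm wide inside, floor 22 mm up, walls 5 mm; solid block over x = -80 to -20. Two round sockets underneath, 19 mm wide, 18 mm deep, at x = +55 and -55 mm take the base's pegs, either way round; seated, its origin is 20 mm above the base's
- hopper_handle (a point): grip point of the hopper's black handle, an upright plate 14 mm thick (hopper x), 60 mm wide (y), standing on the block from height 70 to 115 mm; this point is at hopper x = -30 mm, height 100 mm, above the centre of mass to within 10 mm
- offcut_A: loose block of darker wood, 30 (x) x 65 (y) x 24 mm, 30 g, origin at the centre of its underside; starts flat on the jig across the far end of lane A, 78 to 92 mm beyond the stop (centres). May be absent
- offcut_B: the same in lane B. May be absent
- scrap_bin: fixed open black bin 90 (x) x 150 (y) x 60 mm, walls 4 mm, origin at the centre of its underside, beyond the jig's right end
- coaster: fixed round cork coaster, 110 mm across, 4 mm thick, origin at the centre of its underside
- cup: loose white straight cup, 68 mm outside diameter, 90 mm tall, wall 3 mm, floor 5 mm, about 0.09 kg plus its load; origin at the centre of its underside. Starts upright on the coaster with the furniture feet in it
- foot1: orange ball foot (furniture part), a hard ball 22 mm across, 14 g, origin at its centre; starts in the cup, may be absent
- foot2: orange ball foot (furniture part), a hard ball 22 mm across, 14 g, origin at its centre; starts in the cup, may be absent
- foot3: orange ball foot (furniture part), a hard ball 22 mm across, 14 g, origin at its centre; starts in the cup, may be absent
- foot4: orange ball foot (furniture part), a hard ball 22 mm across, 14 g, origin at its centre; starts in the cup, may be absent
- foot5: orange ball foot (furniture part), a hard ball 22 mm across, 14 g, origin at its centre; starts in the cup, may be absent
- tape_measure: yellow and black tape measure, 66 x 34 x 62 mm, bystander between hopper and jig
- battery: blue drill battery pack, 75 x 50 x 42 mm, bystander on the right of the bench

How it is judged:
On the way, in this order (a step that is already met when the one before it is completed fails the run):
1. the hopper sits fully down on the base's pegs (z of hopper in the frame of feeder_base between 0.017 and 0.0235 m and horizontal distance between hopper and feeder_base below 0.006 m and angle between the x axis of hopper and the x axis of feeder_base, either way round below 0.08 rad and angle between hopper's own z axis and vertical below 0.06 rad), for 0.3 s.
2. all the feet are in the bowl of the seated hopper (all of step 1 and x of foot1 in the frame of hopper between -0.022 and 0.082 m and y of foot1 in the frame of hopper between -0.05 and 0.05 m and z of foot1 in the frame of hopper between 0.022 and 0.08 m and x of foot2 in the frame of hopper between -0.022 and 0.082 m and y of foot2 in the frame of hopper between -0.05 and 0.05 m and z of foot2 in the frame of hopper between 0.022 and 0.08 m and x of foot3 in the frame of hopper between -0.022 and 0.082 m and y of foot3 in the frame of hopper between -0.05 and 0.05 m and z of foot3 in the frame of hopper between 0.022 and 0.08 m and x of foot4 in the frame of hopper between -0.022 and 0.082 m and y of foot4 in the frame of hopper between -0.05 and 0.05 m and z of foot4 in the frame of hopper between 0.022 and 0.08 m and x of foot5 in the frame of hopper between -0.022 and 0.082 m and y of foot5 in the frame of hopper between -0.05 and 0.05 m and z of foot5 in the frame of hopper between 0.022 and 0.08 m), for 0.3 s.
At the end, for the whole second after the job is handed in: Offcuts in the bin; each slat flat, centre and near end within 6 mm of its lane's middle line, parallel to it within 0.06 rad, centre within 25 mm along it; hopper seated within 6 mm and 0.08 rad; every foot in its bowl; cup upright on the coaster within 30 mm of its centre (all of step 2 and y of slat_A in the frame of lane_A between -0.006 and 0.006 m and y of slat_A_near in the frame of lane_A between -0.006 and 0.006 m and angle between the x axis of each of slat_A, slat_B and the x axis of jig, either way round below 0.06 rad and x of slat_A in the frame of lane_A between -0.025 and 0.025 m and angle between each of slat_A, slat_B's own z axis and vertical below 0.05 rad and linear speed of each of slat_A, slat_B, offcut_A, offcut_B, cup below 0.02 m/s and y of slat_B in the frame of lane_B between -0.006 and 0.006 m and y of slat_B_near in the frame of lane_B between -0.006 and 0.006 m and x of slat_B in the frame of lane_B between -0.025 and 0.025 m and x of offcut_A in the frame of scrap_bin between -0.045 and 0.045 m and y of offcut_A in the frame of scrap_bin between -0.075 and 0.075 m and z of each of offcut_A, offcut_B in the frame of scrap_bin below 0.07 m and x of offcut_B in the frame of scrap_bin between -0.045 and 0.045 m and y of offcut_B in the frame of scrap_bin between -0.075 and 0.075 m and horizontal distance between cup and coaster below 0.03 m and angle between cup's own z axis and vertical below 0.08 rad and height (world z) of cup below 0.009 m); the robot touches nothing.
It fails at once if slat A is lifted or tipped off the jig (z of slat_A in the frame of jig above 0.027 m or angle between slat_A's own z axis and vertical above 0.2 rad).
It fails at once if slat B is lifted or tipped off the jig (z of slat_B in the frame of jig above 0.027 m or angle between slat_B's own z axis and vertical above 0.2 rad).
It fails at once if the near end of slat A is taken away from its post (more than 80 mm between their centres) (horizontal distance between slat_A_near and post_A above 0.08 m).
It fails at once if the near end of slat B is taken away from its post (more than 80 mm between their centres) (horizontal distance between slat_B_near and post_B above 0.08 m).
It fails at once if a bystander (tape measure, battery pack) is moved more than 50 mm (distance of any of tape_measure, battery from where it was at the start of the episode above 0.05 m).
Of offcut_A, offcut_B only 1 to 2 are there at a start; the rules pass over those that are not, and their reading is None.
Of slat_A, slat_B only 1 to 2 are there at a start; the rules pass over those that are not, and their reading is None.
Of foot1, foot2, foot3, foot4, foot5 only 3 to 5 are there at a start; the rules pass over those that are not, and their reading is None.
At some moment in a run one of hopper, cup may be knocked a few centimetres aside while the robot is not near it.
It also fails if it takes over 208 s, if anything falls off the work surface, if the arm or the gripper's body presses on something with over 40 N, if the wrist force passes 120 N, or if a joint passes its speed limit or range.

## Working session

There is one attempt and no reset: what is moved stays moved. The work goes in short steps, Python scripts to look and compute and a tool call to move; the robot and the scene stay as the last step left them, time stands still between calls to the robot, and variables do not carry over. Pictures are saved under pics/ and viewed, about 12 in all and at most 16, crops included, and the job is handed in when it is done.

Besides the shell and the picture viewer there is one more tool, called in YAML: its name, and indented under it one key for each argument. apply_moves: Moves the arm, as the interface text tells. Scaled input: -1 to 1 covers 0.03 m each way for a shift and 0.15 rad each way for a turn. Its arguments: {"type":"object","properties":{"commands":{"type":"array"},"jaw":{"type":"number"},"newtons":{"type":"number"}},"required":["commands"]}

```bash
ls; mkdir -p pics; cat > h.py <<'E'
from rig import manip
import numpy as np, cv2
from scipy.spatial.transform import Rotation as R
def shot(name,fn=None):
    d=manip.get_image(name); f=np.array(d["frame"])
    if fn: cv2.imwrite(f"pics/{fn}.png",cv2.cvtColor(f,cv2.COLOR_RGB2BGR))
    return d,f
def ray(d,u,v):
    E=np.array(d["extrinsics"]); r=E[:3,:3]@np.array([(u-d["cx"])/d["fx"],-(v-d["cy"])/d["fy"],-1.]); return E[:3,3],r
def onz(d,u,v,z):
    o,r=ray(d,u,v); return o+r*(z-o[2])/r[2]
def proj(d,p):
    E=np.array(d["extrinsics"]); q=E[:3,:3].T@(np.array(p)-E[:3,3]); return d["cx"]+d["fx"]*q[0]/-q[2], d["cy"]-d["fy"]*q[1]/-q[2]
E
python3 - <<'E'
from h import *
for n in("top","side"):
    d,f=shot(n,n+"0"); print({k:(v if k!="frame" else v.shape) for k,v in d.items()})
s=manip.get_state(); print(s)
print(R.from_quat(np.roll(s["ee_rot"],-1)).as_matrix())
E
```

```text
pics
{'frame': (420, 560, 3), 'fx': 480.1391540068515, 'fy': 480.1391540068515, 'cx': 269.5851669337856, 'cy': 214.7600956500462, 'extrinsics': array([[ 2.91826812e-02,  9.95851425e-01, -8.61876440e-02,
         4.51447510e-01],
       [-9.99570684e-01,  2.92991396e-02,  8.62924380e-05,
        -1.37147867e-02],
       [ 2.61115826e-03,  8.61481240e-02,  9.96278918e-01,
         1.34177019e+00],
       [ 0.00000000e+00,  0.00000000e+00,  0.00000000e+00,
         1.00000000e+00]])}
{'frame': (420, 560, 3), 'fx': 526.0211320377153, 'fy': 526.0211320377153, 'cx': 276.45310959368106, 'cy': 206.45714435237807, 'extrinsics': array([[-0.94217604,  0.20279087, -0.26679612,  0.11135745],
       [-0.33511574, -0.57327938,  0.74769526,  1.19201052],
       [-0.00132294,  0.79386813,  0.60808851,  1.07175489],
       [ 0.        ,  0.        ,  0.        ,  1.        ]])}
{'clock': 0.1, 'qpos': array([-1.36400094e+00,  2.76556283e-01,  1.50599699e+00,  7.26978842e-07,
        1.36073255e+00, -1.21016368e-01]), 'qd': array([ 0.00170914, -0.00101188, -0.00165795, -0.00028824,  0.00069909,
       -0.00037859]), 'effort': array([ 1.09724395e-03, -4.17700946e+01, -2.46404833e+01, -2.16784761e-04,
        5.81844521e-03, -1.81237265e-07]), 'position': array([ 0.18502197, -0.54391729,  0.23051604]), 'ee_rot': array([-5.72671526e-04,  8.13010146e-01, -5.82248904e-01, -6.23503235e-04]), 'contact_force': array([ 0.71327093,  0.45386956, -0.37219787]), 'moment': array([ 0.0153678 , -0.00997937, -0.06096975]), 'width': 0.08504354402329992}
[[ 3.21971650e-01 -9.46749247e-01 -3.46954174e-04]
 [-9.46747819e-01 -3.21971771e-01  1.65724367e-03]
 [-1.68070365e-03 -2.05107372e-04 -9.99998567e-01]]
```

View pics/top0.png

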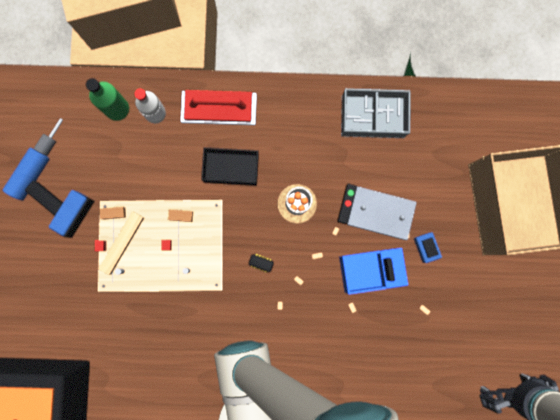

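View pics/side0.png

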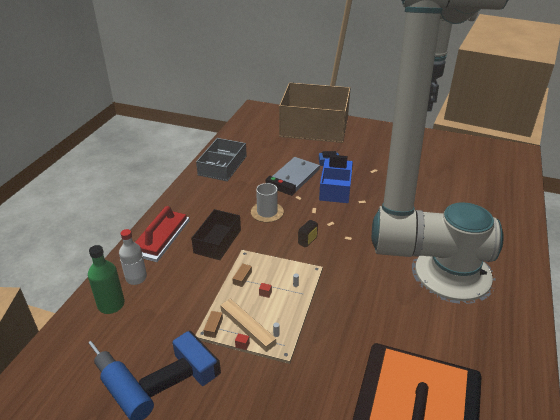

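Top: jig centre about (160,245), one slat (lane A) at (124,243), offcuts at (112,213) and (180,216), bin (231,167), cup (298,203), base (378,211), hopper (375,270), tape (261,262), battery (428,247). Lane B has no slat.

```bash
python3 - <<'E'
from h import *
d,f=shot("top"); 
b=cv2.cvtColor(f,cv2.COLOR_RGB2BGR)
c=np.hstack([cv2.resize(b[150:300,265:445],None,fx=3,fy=3,interpolation=cv2.INTER_CUBIC),cv2.resize(b[195:295,90:190],(450,450),interpolation=cv2.INTER_CUBIC)[:, :250]])
cv2.imwrite("pics/crop1.png",c)
hsv=cv2.cvtColor(f,cv2.COLOR_RGB2HSV)
def comp(name,lo,hi,roi,z,mina=15):
    x0,y0,x1,y1=roi; m=cv2.inRange(hsv,lo,hi); mm=np.zeros_like(m); mm[y0:y1,x0:x1]=m[y0:y1,x0:x1]
    n,l,st,ce=cv2.connectedComponentsWithStats(mm)
    for i in range(1,n):
        if st[i,4]<mina: continue
        cs,_=cv2.findContours((l==i).astype(np.uint8),cv2.RETR_EXTERNAL,cv2.CHAIN_APPROX_NONE)
        bx=cv2.boxPoints(cv2.minAreaRect(cs[0]))
        P=[onz(d,*q,z)[:2] for q in bx]; 
        C=onz(d,*ce[i],z)[:2]; e=[P[1]-P[0],P[2]-P[1]]
        e.sort(key=np.linalg.norm); L=e[1]
        print(name,st[i,4],"px",ce[i].round(1),"C",C.round(4),"rect",np.mean(P,0).round(4),"size",[round(np.linalg.norm(v),3) for v in e],"ang",round(np.arctan2(L[1],L[0]),3),"grip",)
comp("blue",(100,150,60),(125,255,255),(330,240,445,300),.07)
comp("red",(0,170,80),(6,255,255),(90,200,230,295),.04,8)
comp("offcut",(5,100,60),(14,255,210),(95,200,230,230),.036)
comp("jig",(10,20,150),(30,150,255),(90,195,230,296),.012,300)
comp("base",(90,15,70),(125,110,255),(335,180,425,240),.02,100)
comp("white",(0,0,130),(180,50,255),(280,180,320,225),.09)
comp("coaster",(8,60,120),(22,200,255),(270,180,325,228),.004)
comp("feet",(3,180,120),(14,255,255),(280,180,320,225),.02,3)
comp("black",(0,0,0),(180,255,40),(195,140,265,190),.06,100)
comp("handle",(0,0,0),(180,255,45),(375,250,405,290),.115,20)
E
```

```text
blue 189 px [425.9 251.6] C [ 0.4759 -0.4296] rect [ 0.4843 -0.4349] size [np.float64(0.047), np.float64(0.063)] ang -2.779 grip
blue 2202 px [372.5 270.7] C [ 0.4218 -0.2891] rect [ 0.4224 -0.2919] size [np.float64(0.099), np.float64(0.166)] ang -1.401 grip
red 91 px [ 99.  245.2] C [0.4678 0.4447] rect [0.4685 0.4435] size [np.float64(0.024), np.float64(0.027)] ang -3.083 grip
red 74 px [166.  244.7] C [0.4746 0.2639] rect [0.4738 0.2639] size [np.float64(0.022), np.float64(0.022)] ang -1.542 grip
offcut 141 px [ 96.9 213.7] C [0.5535 0.457 ] rect [0.5515 0.4526] size [np.float64(0.019), np.float64(0.079)] ang -3.082 grip
offcut 210 px [226.  214.5] C [0.5616 0.1051] rect [0.5617 0.1051] size [np.float64(0.016), np.float64(0.079)] ang -3.105 grip
offcut 43 px [117.5 214.5] C [0.5528 0.4007] rect [0.5482 0.4083] size [np.float64(0.023), np.float64(0.065)] ang -1.051 grip
jig 11537 px [161.1 245.1] C [0.4735 0.2833] rect [0.4762 0.2878] size [np.float64(0.262), np.float64(0.387)] ang -1.541 grip
base 2383 px [381. 213.] C [ 0.5798 -0.3217] rect [ 0.5799 -0.322 ] size [np.float64(0.10
[... 621 characters left out ...]
 -0.0912] size [np.float64(0.051), np.float64(0.054)] ang -2.167 grip
feet 4 px [297.5 197. ] C [ 0.6175 -0.0897] rect [ 0.6175 -0.0897] size [np.float64(0.0), np.float64(0.008)] ang 1.6 grip
feet 5 px [303.2 201.8] C [ 0.6046 -0.1059] rect [ 0.6041 -0.1063] size [np.float64(0.003), np.float64(0.009)] ang -1.865 grip
black 273 px [222.9 155.4] C [0.7198 0.1172] rect [0.6983 0.0986] size [np.float64(0.079), np.float64(0.144)] ang -1.541 grip
black 115 px [229.3 182. ] C [0.6478 0.0972] rect [0.6482 0.0981] size [np.float64(0.007), np.float64(0.141)] ang -1.597 grip
handle 61 px [387.2 269.5] C [ 0.4267 -0.3167] rect [ 0.4267 -0.3168] size [np.float64(0.008), np.float64(0.049)] ang -2.967 grip
```

View pics/crop1.png

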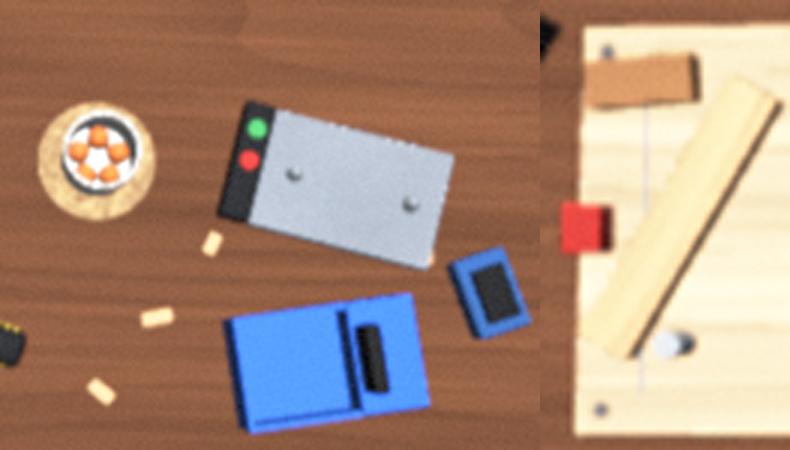

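Crop: five feet in the cup; peg tips at crop (294,174) and (410,205); hopper with its bowl to the left; handle at crop (372,358). Slat's near end just left of post A.

```bash
cat >> h.py <<'E'
def go(x,y,z,psi=None):
    "print turn needed, then tool-frame shift (m) after the turn, for tool-down poses"
    s=manip.get_state(); M=R.from_quat(np.roll(s["ee_rot"],-1)).as_matrix()
    p0=np.arctan2(M[1,0],M[0,0]); psi=p0 if psi is None else psi
    a=(p0-psi+np.pi)%(2*np.pi)-np.pi
    w=np.array([x,y,z])-s["position"]; t=[np.cos(psi)*w[0]+np.sin(psi)*w[1], np.sin(psi)*w[0]-np.cos(psi)*w[1], -w[2]]
    print("t",round(s["clock"],1),"pos",s["position"].round(4),"psi",p0.round(3),"tilt",M[:,2].round(3),"F",s["contact_force"].round(1),"w",round(s["width"],4)); print(" turn z units",round(a/.15,2),"shift units",(np.array(t)/.03).round(2))
E
python3 - <<'E'
from h import *
d,f=shot("top")
L=lambda c,r:(265+(c+.5)/3-.5,150+(r+.5)/3-.5)
A=lambda c,r:(90+(c-540+.5)/4.5-.5,195+(r+.5)/4.5-.5)
p1=onz(d,*L(294,174),.035);p2=onz(d,*L(410,205),.035)
v=p1-p2; print("pegs",p1[:2].round(4),p2[:2].round(4),"dist",np.linalg.norm(v).round(4),"mid",((p1+p2)/2)[:2].round(4),"ang",np.arctan2(v[1],v[0]).round(3))
for n,c,z in [("hop TR",(410,293),.07),("hop BR",(430,405),.07),("hop BL",(253,430),.07),("handle",(371,358),.115)]:
    print(n,onz(d,*L(*c),z)[:2].round(4))
for n,c,z in [("postA",(667,344),.05),("slat farL",(737,74),.036),("farR",(782,105),.036),("nearR",(628,357),.036),("nearL",(583,333),.036),("stopA",(585,228),.04),("offA",(638,81),.036)]:
    print(n,onz(d,*A(*c),z)[:2].round(4))
go(.4275,-.322,.20,-1.401)
E
```

```text
pegs [ 0.5915 -0.2679] [ 0.5662 -0.3739] dist 0.109 mid [ 0.5788 -0.3209] ang 1.337
hop TR [ 0.4853 -0.3647]
hop BR [ 0.3879 -0.3827]
hop BL [ 0.3617 -0.228 ]
handle [ 0.4281 -0.3195]
postA [0.4004 0.3869]
slat farL [0.5636 0.3581]
farR [0.5456 0.3298]
nearR [0.3914 0.4142]
nearL [0.4049 0.442 ]
stopA [0.4678 0.4432]
offA [0.5576 0.4178]
t 0.2 pos [ 0.1851 -0.5441  0.2307] psi -1.243 tilt [-0.     0.001 -1.   ] F [-0.4  0.6  0. ] w 0.0856
 turn z units 1.05 shift units [-5.93 -9.22  1.02]
```

apply_moves:
  commands: [0,0,0.5,0,0,0.98,-0.59,-0.92,0.05,0,0,0,-0.59,-0.92,0.05,0,0,0,-0.59,-0.92,0.05,0,0,0,-0.59,-0.92,0.05,0,0,0,-0.59,-0.92,0.05,0,0,0,-0.59,-0.92,0.05,0,0,0,-0.59,-0.92,0.05,0,0,0,-0.59,-0.92,0.05,0,0,0,-0.59,-0.92,0.05,0,0,0,-0.59,-0.92,0.05,0,0,0,0,0,0,0,0,0,0,0,0,0,0,0,0,0,0,0,0,0]
  jaw: 0.06
  newtons: 60

```text
clock: 1.6
position: [0.4243, -0.3211, 0.2012]
ee_rot: [0.0, 0.768, -0.64, -0.0]
contact_force: [0.1, -0.6, -0.3]
width: 0.0452
```

```bash
python3 - <<'E'
from h import *
go(.4278,-.322,.081,-1.39)
E
```

```text
t 1.6 pos [ 0.4243 -0.3211  0.2012] psi -1.39 tilt [-0.001 -0.    -1.   ] F [ 0.1 -0.6 -0.3] w 0.0452
 turn z units -0.0 shift units [ 0.05 -0.11  4.01]
```

apply_moves:
  commands: [0.05,-0.11,0.8,0,0,0,0,0,0.8,0,0,0,0,0,0.8,0,0,0,0,0,0.8,0,0,0,0,0,0.8,0,0,0,0,0,0,0,0,0,0,0,0,0,0,0]

```text
clock: 2.3
position: [0.4278, -0.3224, 0.0815]
ee_rot: [0.0, 0.768, -0.641, -0.0]
contact_force: [-0.7, 0.4, -0.3]
width: 0.0452
```

apply_moves:
  commands: [0,0,0,0,0,0,0,0,0,0,0,0,0,0,0,0,0,0,0,0,0,0,0,0,0,0,0,0,0,0,0,0,0,0,0,0,0,0,0,0,0,0,0,0,0,0,0,0,0,0,0,0,0,0,0,0,0,0,0,0]
  jaw: -1
  newtons: 60

```text
clock: 3.3
position: [0.4294, -0.3231, 0.0831]
ee_rot: [0.001, 0.768, -0.64, 0.002]
contact_force: [-0.0, -2.1, 6.9]
width: 0.0129
```

apply_moves:
  commands: [0,0,-0.4,0,0,0,0,0,-0.8,0,0,0,0,0,-0.8,0,0,0.68,0,0,-0.8,0,0,0.68,0,0,-0.5,0,0,0.68,0,0,0,0,0,0.67,0,0,0,0,0,0,0,0,0,0,0,0]

```text
clock: 4.1
position: [0.4277, -0.3208, 0.18]
ee_rot: [-0.0, -0.624, 0.782, 0.001]
contact_force: [-1.2, -0.7, -3.3]
width: 0.0131
```

```bash
python3 - <<'E'
from h import *
go(.5723,-.3507,.165,-1.797)
E
```

```text
t 4.1 pos [ 0.4277 -0.3208  0.18  ] psi -1.794 tilt [-0.001  0.001 -1.   ] F [-1.2 -0.7 -3.3] w 0.0131
 turn z units 0.02 shift units [-0.11 -4.92  0.5 ]
```

apply_moves:
  commands: [-0.11,-0.7,0,0,0,0.02,0,-0.7,0,0,0,0,0,-0.7,0,0,0,0,0,-0.7,0,0,0,0,0,-0.7,0,0,0,0,0,-0.7,0.25,0,0,0,0,-0.72,0.25,0,0,0,0,0,0,0,0,0,0,0,0,0,0,0]

```text
clock: 5.0
position: [0.5722, -0.3511, 0.1638]
ee_rot: [-0.001, -0.622, 0.783, 0.002]
contact_force: [-0.7, 0.2, -3.1]
width: 0.0135
```

```bash
python3 - <<'E'
from h import *
go(.5723,-.3507,.165,-1.797)
d,f=shot("top"); ds,fs=shot("side")
b=cv2.cvtColor(np.vstack([cv2.resize(f[140:260,310:460],(750,600),interpolation=cv2.INTER_CUBIC)]),cv2.COLOR_RGB2BGR)
cv2.imwrite("pics/hop2.png",b)
np.save("/tmp/side2.npy",fs)
bs=cv2.cvtColor(cv2.resize(fs[100:260,230:390],(600,600),interpolation=cv2.INTER_CUBIC),cv2.COLOR_RGB2BGR)
cv2.imwrite("pics/hop2s.png",bs)
E
```

```text
t 5.0 pos [ 0.5722 -0.3511  0.1638] psi -1.798 tilt [-0.003  0.002 -1.   ] F [-0.7  0.2 -3.1] w 0.0135
 turn z units -0.01 shift units [-0.01 -0.   -0.04]
```

View pics/hop2.png

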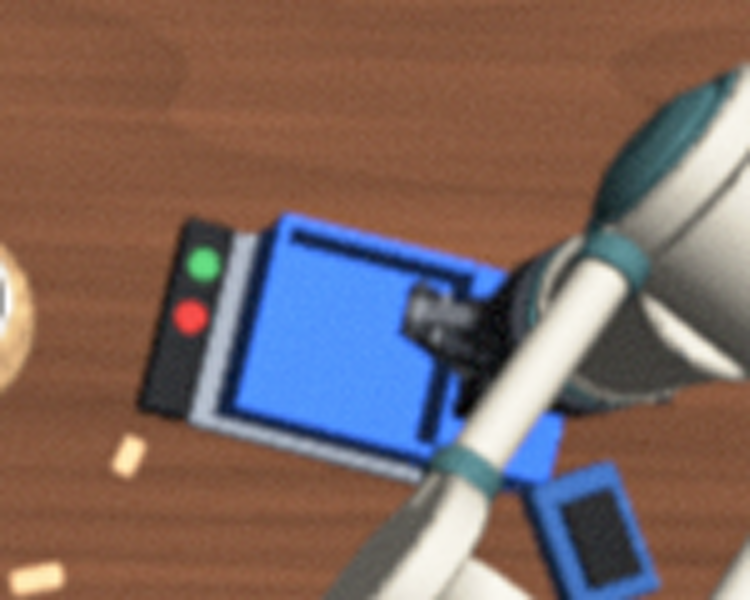

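View pics/hop2s.png

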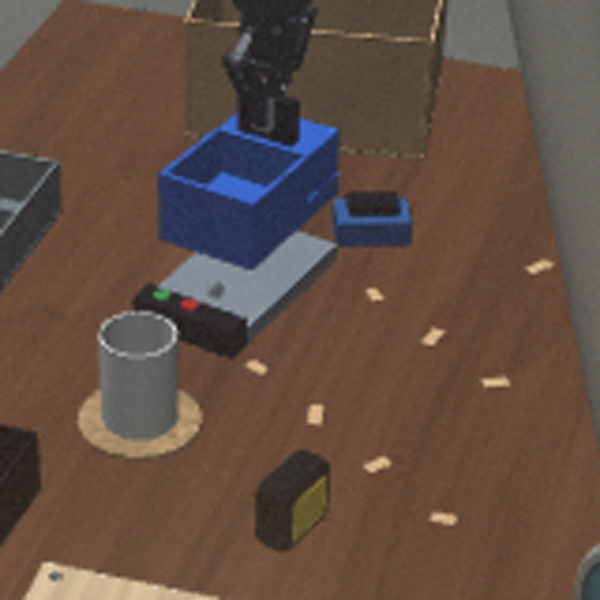

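```bash
python3 - <<'E'
from h import *
d,f=shot("top")
L=lambda c,r:(310+(c+.5)/5-.5,140+(r+.5)/5-.5)
z=.151
P={n:onz(d,*L(*c),z)[:2] for n,c in dict(TL=(284,212),BL=(237,409),BR=(555,484)).items()}
print(P)
v=P["TL"]-P["BL"];w=P["BL"]-P["BR"]; print(np.linalg.norm(v),np.linalg.norm(w),"ang",np.arctan2(v[1],v[0])+np.pi/2,np.arctan2(w[1],w[0]))
print("centre",(P["TL"]+P["BR"])/2)
u=np.array([np.cos(1.345),np.sin(1.345)]); n=np.array([-u[1],u[0]])
m=(P["TL"]+P["BR"])/2-manip.get_state()["position"][:2]; print("rel along x,y",m@u,m@n)
E
```

```text
{'TL': array([ 0.64394293, -0.25387156]), 'BL': array([ 0.54428379, -0.23165524]), 'BR': array([ 0.51160105, -0.39000208])}
0.10210537901126383 0.16168451490169067 ang 1.3514596308149693 1.367254883116844
centre [ 0.57777199 -0.32193682]
rel along x,y 0.03004480457719463 0.0009394867577037329
```

apply_moves:
  commands: [0,-0.03,0.5,0,0,0,0,0,0.5,0,0,0,0,0,0.4,0,0,0,0,0,0.1,0,0,0,0,0,0.1,0,0,0,0,0,0.1,0,0,0,0,0,0,0,0,0,0,0,0,0,0,0]

```text
clock: 5.95
position: [0.5739, -0.3521, 0.1148]
ee_rot: [0.0, -0.622, 0.783, -0.0]
contact_force: [0.6, 0.1, -3.3]
width: 0.0133
```

apply_moves:
  commands: [0,0,0.1,0,0,0,0,0,0.1,0,0,0,0,0,0,0,0,0,0,0,0,0,0,0]

```text
clock: 6.35
position: [0.5743, -0.3525, 0.1083]
ee_rot: [0.0, -0.622, 0.783, -0.001]
contact_force: [1.0, -1.3, -4.1]
width: 0.0132
```

apply_moves:
  commands: [0,0,0.1,0,0,0,0,0,0.08,0,0,0,0,0,0,0,0,0,0,0,0,0,0,0]

```text
clock: 6.75
position: [0.5743, -0.3525, 0.1032]
ee_rot: [0.0, -0.622, 0.783, -0.001]
contact_force: [2.2, -2.8, -1.3]
width: 0.0133
```

apply_moves:
  commands: [0,0,0.1,0,0,0,0,0,0,0,0,0,0,0,0,0,0,0]

```text
clock: 7.05
position: [0.5746, -0.3526, 0.1031]
ee_rot: [0.0, -0.622, 0.783, -0.002]
contact_force: [0.9, -0.4, 10.5]
width: 0.0133
```

apply_moves:
  commands: [0,0,0,0,0,0,0,0,0,0,0,0,0,0,0,0,0,0,0,0,0,0,0,0,0,0,0,0,0,0]
  jaw: 0.06

```text
clock: 7.55
position: [0.5734, -0.3517, 0.0994]
ee_rot: [-0.0, -0.622, 0.783, 0.001]
contact_force: [-0.4, 0.2, -0.3]
width: 0.0454
```

```bash
cat >> h.py <<'E'
import json
def log():
    s=manip.get_state(); open("log.jsonl","a").write(json.dumps([list(map(float,s[k])) for k in("qpos","position","ee_rot")])+"\n")
E
python3 -c "
from h import *
log();print(manip.get_state()['qpos'].round(3),manip.get_state()['position'])"
```

```text
[-0.654  0.509  1.47  -0.     1.164  1.146] [ 0.57339873 -0.35168786  0.09943403]
```

apply_moves:
  commands: [0,0,-0.4,0,0,0,0,0,-0.8,0,0,0,0,0,-0.8,0,0,0,0,0,-0.8,0,0,0,0,0,-0.8,0,0,0,0,0,-0.8,0,0,0,0,0,0,0,0,0,0,0,0,0,0,0]

```text
clock: 8.35
position: [0.5738, -0.352, 0.2327]
ee_rot: [0.0, -0.622, 0.783, -0.001]
contact_force: [0.2, 0.0, -0.8]
width: 0.0451
```

```bash
python3 -c "
from h import *
log();print(manip.get_state()['qpos'].round(3),manip.get_state()['position'])"
```

```text
[-0.653  0.424  1.275 -0.     1.442  1.146] [ 0.57378091 -0.35197381  0.23267516]
```

apply_moves:
  commands: [0,0,-0.8,0,0,-0.96,0,0,-0.8,0,0,-0.96,0,0,-0.8,0,0,-0.96,0,0,0,0,0,-0.96,0,0,0,0,0,-0.96,0,0,0,0,0,-0.96,0,0,0,0,0,-0.96,0,0,0,0,0,-0.96,0,0,0,0,0,-0.96,0,0,0,0,0,-0.96,0,0,0,0,0,-0.96,0,0,0,0,0,-0.96,0,0,0,0,0,-0.96,0,0,0,0,0,-0.96,0,0,0,0,0,-0.96,0,0,0,0,0,-0.96,0,0,0,0,0,-0.96,0,0,0,0,0,-0.96,0,0,0,0,0,0,0,0,0,0,0,0]
  jaw: 1

```text
clock: 10.35
position: [0.5734, -0.3517, 0.3026]
ee_rot: [-0.001, 0.923, 0.385, -0.001]
contact_force: [0.1, -0.2, -0.9]
width: 0.0853
```

```bash
python3 - <<'E'
from h import *
log();print(manip.get_state()['qpos'].round(3))
go(.47,-.06,.22,1.308)
d,f=shot("top","t3")
hsv=cv2.cvtColor(f,cv2.COLOR_RGB2HSV)
E
```

```text
[-0.654  0.404  1.14  -0.     1.601 -1.443]
t 10.3 pos [ 0.5734 -0.3517  0.3026] psi 0.79 tilt [-0.002  0.001 -1.   ] F [ 0.1 -0.2 -0.9] w 0.0853
 turn z units -3.46 shift units [ 8.49 -5.85  2.75]
```

apply_moves:
  commands: [0,0,0,0,0,-0.865,0,0,0,0,0,-0.865,0,0,0,0,0,-0.865,0,0,0,0,0,-0.865,0.943,-0.65,0,0,0,0,0.943,-0.65,0,0,0,0,0.943,-0.65,0,0,0,0,0.943,-0.65,0,0,0,0,0.943,-0.65,0,0,0,0,0.943,-0.65,0,0,0,0,0.943,-0.65,0,0,0,0,0.943,-0.65,0,0,0,0,0.943,-0.65,0,0,0,0,0,0,0,-0.87,0,0,0,0,0,-0.87,0,0,0,0,0,-0.87,0,0,0,0,0,-0.87,0,0,0,0,0,-0.87,0,0,0,0,0,-0.87,0,0,0,0,0,0,0,0]

```text
clock: 12.4
position: [0.4623, -0.0585, 0.2964]
ee_rot: [0.298, 0.735, 0.564, 0.23]
contact_force: [-0.5, 0.1, -1.6]
width: 0.0853
```

```bash
cat > fk.py <<'E'
from h import *
from scipy.optimize import least_squares
def fk(q,p):
    h,L1,L2,L3,d,e,g=p
    M=R.from_euler("z",q[0]); x=np.array([0,0,h])+M.apply([g,d,0])
    M=M*R.from_euler("y",q[1]); x=x+M.apply([0,0,L1])
    M=M*R.from_euler("y",q[2]); x=x+M.apply([e,0,L2])
    M=M*R.from_euler("z",q[3])*R.from_euler("y",q[4]); x=x+M.apply([0,0,L3])
    return x,M*R.from_euler("z",q[5])
def fit():
    D=[json.loads(l) for l in open("log.jsonl")]
    D.append([[-1.36400094e+00,2.76556283e-01,1.50599699e+00,7e-7,1.36073255e+00,-.121016],[.18502197,-.54391729,.23051604],[0,0,0,0]])
    f=lambda p:np.concatenate([fk(q,p)[0]-x for q,x,_ in D]+[[ .02*(p[5]), .02*p[6]]])
    r=least_squares(f,[.35,.35,.35,.25,.07,0,0]); return r.x,np.abs(r.fun).max(),D
def ik(x,M,p,q0):
    lo=np.array([-2.89,-.75,.22,-1.18,.11,-2.7]);hi=np.array([2.89,2.08,2.7,4.32,2.71,2.7])
    def f(q):
        a,B=fk(q,p); return np.concatenate([(a-x)*5,(B.inv()*M).as_rotvec()])
    r=least_squares(f,np.clip(q0,lo+.01,hi-.01),bounds=(lo,hi)); return r.x,np.abs(r.fun).max()
if __name__=="__main__":
    p,e,D=fit(); print(p.round(4),e)
    q,x,o=D[-2]; B=fk(q,p)[1]; A=R.from_quat(np.roll(o,-1)); print("rot offset",(B.inv()*A).as_rotvec().round(3))
E
python3 - <<'E'
from h import *
log();s=manip.get_state();print(s['qpos'].round(3),s['position'],R.from_quat(np.roll(s["ee_rot"],-1)).as_matrix().round(3))
E
python3 fk.py
```

```text
[-0.296 -0.288  2.16   0.055  0.499 -1.644] [ 0.46225852 -0.05854328  0.29640675] [[ 0.257  0.693  0.674]
 [ 0.966 -0.186 -0.178]
 [ 0.002  0.697 -0.717]]
[ 0.1365  0.6297  0.4211  0.3645  0.0694  0.0602 -0.    ] 0.0012032028809435802
rot offset [-0.    -0.     3.142]
```

```bash
cat > cup.py <<'E'
from h import *
def cup(fn=None):
    d,f=shot("top",fn); hsv=cv2.cvtColor(f,cv2.COLOR_RGB2HSV)
    for nm,lo,hi,z in [("cup",(0,0,130),(180,60,255),.09),]:
        m=np.zeros(f.shape[:2],np.uint8); m[175:230,270:330]=cv2.inRange(hsv,lo,hi)[175:230,270:330]
        pts=cv2.findNonZero(m); (c,r)=cv2.minEnclosingCircle(max(cv2.findContours(m,0,1)[0],key=cv2.contourArea)); P=onz(d,*c,z); print(nm,np.round(c,1),P.round(4),"rad",r*(1.34-z)/d["fx"])
if __name__=="__main__": cup("t4")
E
python3 cup.py; python3 - <<'E'
from fk import *
p,e,D=fit()
for q,x,_ in D: print((fk(q,p)[0]-np.array(x)).round(4))
f=lambda p:np.concatenate([fk(q,[*p,0,0])[0]-x for q,x,_ in D])
r=least_squares(f,[.35,.35,.35,.25,.07]); print(r.x.round(4),np.abs(r.fun).max())
E
```

```text
cup [298.9 199.6] [ 0.6019 -0.0897  0.09  ] rad 0.035773821402896415
[ 0. -0. -0.]
[-0.  0.  0.]
[-0.  0.  0.]
[ 0. -0. -0.]
[ 0. -0.  0.]
[0.0689 0.6232 0.4125 0.35   0.0695] 0.010303106796632044
```

View pics/t4.png

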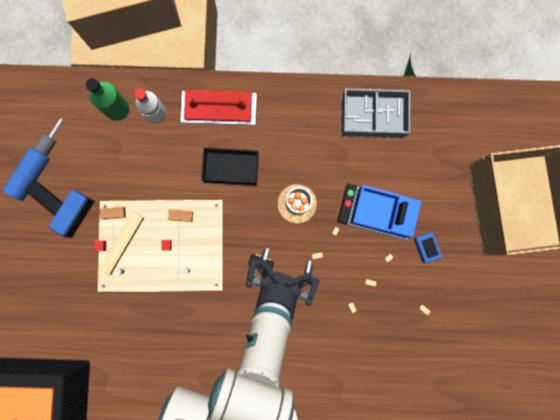

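```bash
cat > plan.py <<'E'
from fk import *
p,e,D=fit(); OFF=R.from_euler("z",np.pi)
def tool(az,phi,roll=0):
    "tool outward az, inclined phi below horizontal, jaw horizontal (x left) then rolled about tool z"
    u=np.array([np.cos(az),np.sin(az),0]);z=np.cos(phi)*u-np.sin(phi)*np.array([0,0,1]);x=np.array([-u[1],u[0],0])
    return R.from_matrix(np.c_[x,np.cross(z,x),z])*R.from_euler("z",roll)
def solve(g,T,q0):
    x=np.array(g)+T.apply([0,0,.019]); return ik(x,T*OFF.inv(),p,q0)
if __name__=="__main__":
    q0=manip.get_state()["qpos"]
    print("check",solve(np.array(manip.get_state()["position"])-tool(-.26,.8).apply([0,0,.019]),R.from_quat(np.roll(manip.get_state()["ee_rot"],-1)),q0))
    for az in (-.26,-.1):
      for phi in (.3,.4,.5,.6,.7):
        for zz in (.055,.2):
            q,er=solve((.602,-.09,zz),tool(az,phi),q0); print("grasp",az,phi,zz,round(er,4),q.round(2))
    for az in (-.5,-.3):
      for phi in (.1,.2,.3,.4):
        for rho in (1.6,2.2,2.8):
            T=tool(az,phi,rho);q,er=solve((.6,-.27,.2),T,[-.5,0,1.7,0,.3,rho-1.6]); cl=T.apply([0,-np.cos(.6),-np.sin(.6)])
            print("pour",az,phi,rho,round(er,4),q.round(2),"cupaxis(phig=.6)",cl.round(2))
E
python3 plan.py
```

```text
check (array([-0.2962901 , -0.2854616 ,  2.15110696,  0.05453507,  0.50062037,
       -1.64364499]), np.float64(1.056932319443149e-12))
grasp -0.26 0.3 0.055 0.619 [-0.32  0.3   2.14  1.09  0.11 -2.7 ]
grasp -0.26 0.3 0.2 0.4088 [-0.32  0.08  2.15  1.1   0.11 -2.7 ]
grasp -0.26 0.4 0.055 0.5312 [-0.32  0.31  2.15  1.09  0.11 -2.7 ]
grasp -0.26 0.4 0.2 0.3212 [-0.32  0.09  2.16  1.1   0.11 -2.7 ]
grasp -0.26 0.5 0.055 0.4435 [-0.32  0.32  2.15  1.09  0.11 -2.7 ]
grasp -0.26 0.5 0.2 0.2335 [-0.32  0.1   2.16  1.09  0.11 -2.7 ]
grasp -0.26 0.6 0.055 0.3558 [-0.32  0.33  2.15  1.09  0.11 -2.7 ]
grasp -0.26 0.6 0.2 0.1459 [-0.32  0.11  2.16  1.09  0.11 -2.7 ]
grasp -0.26 0.7 0.055 0.2681 [-0.32  0.34  2.15  1.08  0.11 -2.7 ]
grasp -0.26 0.7 0.2 0.0581 [-0.32  0.11  2.17  1.09  0.11 -2.7 ]
grasp -0.1 0.3 0.055 0.621 [-0.3   0.3   2.14  1.01  0.11 -2.7 ]
grasp -0.1 0.3 0.2 0.412 [-0.31  0.08  2.15  1.03  0.11 -2.7 ]
grasp -0.1 0.4 0.055 0.5337 [-0.31  0.31  2.14  1.    0.11 -2.7 ]
grasp -0.1 0.4 0.2 0.325 [-0.31  0.09  2.15  1.02  0.11 -2.7 ]
grasp -0.1 0.5 0.055 0.4463 [-0.31  0.32  2.14  
[... 2013 characters left out ...]
24  0.77  0.59]
pour -0.3 0.2 2.8 0.0 [-0.77  0.49  2.46  2.65  1.2  -1.82] cupaxis(phig=.6) [-0.3   0.38  0.87]
pour -0.3 0.3 1.6 0.0725 [-0.81  0.33  2.34  2.38  0.82 -2.7 ] cupaxis(phig=.6) [-0.26  0.95  0.19]
pour -0.3 0.3 2.2 0.0 [-0.75  0.39  2.41  2.61  0.97 -2.33] cupaxis(phig=.6) [-0.18  0.75  0.63]
pour -0.3 0.3 2.8 0.0 [-0.75  0.39  2.41  2.61  0.97 -1.73] cupaxis(phig=.6) [-0.21  0.36  0.91]
pour -0.3 0.4 1.6 0.0291 [-0.76  0.29  2.31  2.41  0.7  -2.7 ] cupaxis(phig=.6) [-0.24  0.94  0.24]
pour -0.3 0.4 2.2 0.0 [-0.74  0.31  2.34  2.53  0.75 -2.22] cupaxis(phig=.6) [-0.12  0.74  0.67]
pour -0.3 0.4 2.8 0.0 [-0.74  0.31  2.34  2.53  0.75 -1.62] cupaxis(phig=.6) [-0.13  0.33  0.94]
```

```bash
cat > plan2.py <<'E'
from plan import *
g=(.602,-.09,.055); b=(.585,-.25,.21)
for az in (.3,.6,.9,1.2):
  for phi in (.25,.4,.55):
    best=None
    for j4 in (.5,1.2,2):
      for j6 in (-1.6,0,1.6):
        q,er=solve(g,tool(az,phi),[-.4,.3,2.1,j4,1.,j6])
        if best is None or er<best[1]: best=(q,er)
    if best[1]>1e-3: print("grasp",az,phi,"no",round(best[1],3)); continue
    print("grasp",az,phi,best[0].round(2))
    for rho in (1.2,1.8,2.2,-1.8,-2.2):
      for daz in (-.5,-.2,0):
        T=tool(az+daz,.2,rho); q,er=solve(b,T,best[0]+[-.2,0,0,0,0,rho]); c=T.apply([0,np.cos(phi),-np.sin(phi)])
        if er<1e-3: print("   pour rho",rho,daz,q.round(2),"axis",c.round(2))
E
python3 plan2.py
```

```text
grasp 0.3 0.25 [-0.8   0.88  2.49  2.09  1.43  1.37]
   pour rho -1.8 -0.5 [-0.85  0.45  2.48  2.45  1.2  -0.09] axis [-0.09  0.98 -0.17]
   pour rho -1.8 -0.2 [-1.04  0.48  2.33  1.92  1.24  0.09] axis [-0.38  0.91 -0.17]
   pour rho -1.8 0 [-1.09  0.51  2.19  1.65  1.31  0.21] axis [-0.55  0.82 -0.17]
   pour rho -2.2 -0.5 [-0.85  0.45  2.48  2.45  1.2  -0.49] axis [-0.19  0.84 -0.51]
   pour rho -2.2 -0.2 [-1.04  0.48  2.33  1.92  1.24 -0.31] axis [-0.43  0.74 -0.51]
   pour rho -2.2 0 [-1.09  0.51  2.19  1.65  1.31 -0.19] axis [-0.57  0.64 -0.51]
grasp 0.3 0.4 [-0.75  0.72  2.45  2.1   1.19  1.54]
   pour rho -1.8 -0.5 [-0.85  0.45  2.48  2.45  1.2  -0.09] axis [-0.24  0.96 -0.13]
   pour rho -1.8 -0.2 [-1.04  0.48  2.33  1.92  1.24  0.09] axis [-0.51  0.85 -0.13]
   pour rho -1.8 0 [-1.09  0.51  2.19  1.65  1.31  0.21] axis [-0.67  0.73 -0.13]
   pour rho -2.2 -0.5 [-0.85  0.45  2.48  2.45  1.2  -0.49] axis [-0.33  0.83 -0.45]
   pour rho -2.2 -0.2 [-1.04  0.48  2.33  1.92  1.24 -0.31] axis [-0.56  0.69 -0.45]
   pour rho -2.2 0 [-1.09  0.51  2.19  1.65  1.31 -0.19] axis [-0.69 
[... 4879 characters left out ...]
-1.03  0.7   1.64  1.1   1.74  0.08] axis [-0.89 -0.01 -0.45]
   pour rho -2.2 0 [-0.98  0.77  1.48  1.01  1.89  0.11] axis [-0.87 -0.19 -0.45]
grasp 1.2 0.55 [-0.75  0.72  1.8   0.96  1.33  2.17]
   pour rho -1.8 -0.5 [-1.08  0.61  1.89  1.28  1.54  0.4 ] axis [-0.96  0.28 -0.09]
   pour rho -1.8 -0.2 [-1.03  0.7   1.64  1.1   1.74  0.48] axis [-1.   -0.01 -0.09]
   pour rho -1.8 0 [-0.98  0.77  1.48  1.01  1.89  0.51] axis [-0.97 -0.21 -0.09]
   pour rho -2.2 -0.5 [-1.08  0.61  1.89  1.28  1.54 -0.  ] axis [-0.91  0.13 -0.39]
   pour rho -2.2 -0.2 [-1.03  0.7   1.64  1.1   1.74  0.08] axis [-0.91 -0.14 -0.39]
   pour rho -2.2 0 [-0.98  0.77  1.48  1.01  1.89  0.11] axis [-0.86 -0.32 -0.39]
```

```bash
cat > sim.py <<'E'
from plan import *
from scipy.spatial.transform import Slerp
def now():
    s=manip.get_state(); return s["position"],R.from_quat(np.roll(s["ee_rot"],-1)),s["qpos"]
def rot_path(x,Ta,Tb,q,n,show=True):
    rv=(Ta.inv()*Tb).as_rotvec(); worst=0;mq=0
    print("rotvec units total",(rv/.15).round(2),"norm",round(np.linalg.norm(rv)/.15,2))
    for i in range(n+1):
        T=Ta*R.from_rotvec(rv*i/n); q2,er=ik(x,T*OFF.inv(),p,q); worst=max(worst,er); mq=max(mq,np.abs(q2-q).max()) if i else 0; q=q2
        if show and i%max(1,n//4)==0: print(i,q.round(2),round(er,4))
    print("worst",worst,"max dq/row",mq); return q
def shift(T,w): return (T.inv().apply(w)/.03).round(2)
E
python3 - <<'E'
from sim import *
x,T,q=now(); Tr=T*R.from_euler("z",np.pi)
q1=rot_path(x,T,Tr,q,20) if False else q+np.array([0,0,0,0,0,np.pi])
print(q1)
for X in [(.45,-.15,.28),(.45,-.05,.30),(.47,-.20,.35)]:
    q2,er=ik(np.array(X),Tr*OFF.inv(),p,q1); print(X,q2.round(2),er,"shift",shift(Tr,np.array(X)-x))
    qf=rot_path(np.array(X),Tr,tool(.6,.4,np.pi),q2,14)
    Tg=tool(.6,.4,np.pi); g=np.array([.602,-.09,.055])
    print("pre",ik(g-.111*Tg.apply([0,0,1]),Tg*OFF.inv(),p,qf), ik(g+.019*Tg.apply([0,0,1]),Tg*OFF.inv(),p,qf)[0].round(2))
E
```

```text
[-0.29637549 -0.28553217  2.15136718  0.05467831  0.50043545  1.4977561 ]
(0.45, -0.15, 0.28) [-0.72 -0.26  2.19  0.6   0.57  0.71] 4.027284061791647e-10 shift [3.05 0.3  0.67]
rotvec units total [ 2.46 -4.77 -3.25] norm 6.27
0 [-0.72 -0.26  2.19  0.6   0.57  0.71] 0.0
3 [-0.98 -0.24  2.24  0.98  0.82  0.09] 0.0
6 [-1.17 -0.15  2.25  1.1   1.07 -0.27] 0.0
9 [-1.26 -0.03  2.24  1.12  1.26 -0.52] 0.0
12 [-1.29  0.1   2.2   1.1   1.42 -0.71] 0.0
worst 1.1855272319394317e-09 max dq/row 0.24705035066224929
pre (array([-1.11952977,  0.5858438 ,  2.27162473,  1.31299219,  1.22861186,
       -1.27209072]), np.float64(2.287681377666217e-09)) [-0.83  0.71  2.25  1.63  1.15 -1.37]
(0.45, -0.05, 0.3) [-0.27 -0.32  2.17  0.02  0.51  1.55] 1.6653345369377348e-15 shift [-0.18  0.44 -0.4 ]
rotvec units total [ 2.46 -4.77 -3.25] norm 6.27
0 [-0.27 -0.32  2.17  0.02  0.51  1.55] 0.0
3 [-0.6  -0.35  2.24  0.76  0.61  0.57] 0.0
6 [-0.92 -0.31  2.29  1.08  0.93 -0.02] 0.0
9 [-1.1  -0.21  2.31  1.15  1.19 -0.36] 0.0
12 [-1.17 -0.07  2.3   1.15  1.37 -0.61] 0.0
worst 1.456138654098993e-09 max dq/row 0.34332944329907233
pre (array([-1.11952977,  0.5858438 ,  2.27162473,  1.3129922 ,  1.22861186,
       -1.27209073]), np.float64(2.4608093340816595e-12)) [-0.83  0.71  2.25  1.63  1.15 -1.37]
(0.47, -0.2, 0.35) [-0.81 -0.24  2.    0.56  0.77  0.74] 1.0707268405241166e-11 shift [ 4.48 -2.1  -0.24]
rotvec units total [ 2.46 -4.77 -3.25] norm 6.27
0 [-0.81 -0.24  2.    0.56  0.77  0.74] 0.0
3 [-1.02 -0.21  2.04  0.87  0.96  0.24] 0.0
6 [-1.17 -0.14  2.05  1.02  1.17 -0.09] 0.0
9 [-1.25 -0.03  2.03  1.07  1.35 -0.32] 0.0
12 [-1.27  0.08  1.99  1.08  1.51 -0.51] 0.0
worst 6.290834519973032e-10 max dq/row 0.18580304090818656
pre (array([-1.11952977,  0.5858438 ,  2.27162473,  1.3129922 ,  1.22861186,
       -1.27209073]), np.float64(4.4315606739786504e-11)) [-0.83  0.71  2.25  1.63  1.15 -1.37]
```

apply_moves:
  commands: [0,0,0,0,0,1,0,0,0,0,0,1,0,0,0,0,0,1,0,0,0,0,0,1,0,0,0,0,0,1,0,0,0,0,0,1,0,0,0,0,0,1,0,0,0,0,0,1,0,0,0,0,0,1,0,0,0,0,0,1,0,0,0,0,0,1,0,0,0,0,0,1,0,0,0,0,0,1,0,0,0,0,0,1,0,0,0,0,0,1,0,0,0,0,0,1,0,0,0,0,0,1,0,0,0,0,0,1,0,0,0,0,0,1,0,0,0,0,0,1]

```text
clock: 14.45
position: [0.4724, -0.0618, 0.307]
ee_rot: [0.212, -0.611, 0.693, -0.318]
contact_force: [-0.7, -0.3, 0.4]
width: 0.0854
```

apply_moves:
  commands: [0,0,0,0,0,0.94,0.51,0.05,0.11,0,0,0,0.51,0.05,0.11,0,0,0,0.51,0.05,0.11,0,0,0,0.51,0.05,0.11,0,0,0,0.51,0.05,0.11,0,0,0,0.51,0.05,0.11,0,0,0,0,0,0,0,0,0,0,0,0,0,0,0]

```text
clock: 15.35
position: [0.4548, -0.153, 0.2853]
ee_rot: [0.233, -0.563, 0.733, -0.303]
contact_force: [0.1, 0.8, -0.7]
width: 0.0858
```

```bash
python3 - <<'E'
from sim import *
x,T,q=now(); print(x.round(3),q.round(2),T.as_matrix().round(2).tolist())
qf=rot_path(x,T,tool(.6,.4,np.pi),q,14,False)
Tg=tool(.6,.4,np.pi); z=Tg.apply([0,0,1]); g=np.array([.602,-.09,.055])
print("to pre shift",shift(Tg,g-.111*z-x))
E
```

```text
[ 0.455 -0.153  0.285] [-0.71 -0.26  2.18  0.61  0.57  0.71] [[-0.26, -0.68, 0.68], [-0.97, 0.18, -0.18], [0.0, -0.71, -0.71]]
rotvec units total [ 2.42 -4.78 -3.22] norm 6.25
worst 1.3371014295771033e-09 max dq/row 0.2438912727576109
to pre shift [1.04 5.03 4.11]
```

apply_moves:
  commands: [0,0,0,0.121,-0.239,-0.161,0,0,0,0.121,-0.239,-0.161,0,0,0,0.121,-0.239,-0.161,0,0,0,0.121,-0.239,-0.161,0,0,0,0.121,-0.239,-0.161,0,0,0,0.121,-0.239,-0.161,0,0,0,0.121,-0.239,-0.161,0,0,0,0.121,-0.239,-0.161,0,0,0,0.121,-0.239,-0.161,0,0,0,0.121,-0.239,-0.161,0,0,0,0.121,-0.239,-0.161,0,0,0,0.121,-0.239,-0.161,0,0,0,0.121,-0.239,-0.161,0,0,0,0.121,-0.239,-0.161,0,0,0,0.121,-0.239,-0.161,0,0,0,0.121,-0.239,-0.161,0,0,0,0.121,-0.239,-0.161,0,0,0,0.121,-0.239,-0.161,0,0,0,0.121,-0.239,-0.161,0,0,0,0.121,-0.239,-0.161]

```text
clock: 17.35
position: [0.4536, -0.1515, 0.2837]
ee_rot: [-0.489, 0.739, -0.387, 0.256]
contact_force: [0.3, -0.5, -0.1]
width: 0.0851
```

```bash
python3 - <<'E'
from sim import *
x,T,q=now(); print(x.round(3),q.round(2),T.as_matrix().round(2).tolist())
Tg=tool(.6,.4,np.pi); z=Tg.apply([0,0,1]); g=np.array([.602,-.09,.055])
print("rem rot",((T.inv()*Tg).as_rotvec()/.15).round(2),"to pre shift",shift(Tg,g-.111*z-x))
E
python3 cup.py
```

```text
[ 0.454 -0.152  0.284] [-1.27  0.18  2.14  1.07  1.51 -0.79] [[0.57, -0.32, 0.76], [-0.82, -0.22, 0.52], [-0.0, -0.92, -0.39]]
rem rot [0.01 0.03 0.01] to pre shift [1.1  4.98 4.09]
cup [298.9 199.6] [ 0.6019 -0.0897  0.09  ] rad 0.035773821402896415
```

apply_moves:
  commands: [0.137,0.622,0.511,0,0,0,0.137,0.622,0.511,0,0,0,0.137,0.622,0.511,0,0,0,0.137,0.622,0.511,0,0,0,0.137,0.622,0.511,0,0,0,0.137,0.622,0.511,0,0,0,0.137,0.622,0.511,0,0,0,0.137,0.622,0.511,0,0,0,0,0,0,0,0,0,0,0,0,0,0,0]

```text
clock: 18.4
position: [0.5173, -0.1472, 0.0986]
ee_rot: [-0.489, 0.737, -0.388, 0.257]
contact_force: [0.3, 0.3, 0.3]
width: 0.0853
```

```bash
python3 - <<'E'
from sim import *
x,T,q=now(); print(x.round(3),q.round(2))
Tg=tool(.6,.4,np.pi); z=Tg.apply([0,0,1]); g=np.array([.602,-.09,.055])
print("rem rot",((T.inv()*Tg).as_rotvec()/.15).round(2),"to grasp",shift(T,g+.019*z-x))
d,f=shot("top"); ds,fs=shot("side")
a=cv2.resize(f[140:290,220:370],(400,400),interpolation=cv2.INTER_CUBIC); b=cv2.resize(fs[130:280,200:350],(400,400),interpolation=cv2.INTER_CUBIC)
cv2.imwrite("pics/pre.png",cv2.cvtColor(np.hstack([a,b]),cv2.COLOR_RGB2BGR))
E
```

```text
[ 0.517 -0.147  0.099] [-1.12  0.59  2.27  1.31  1.23 -1.27]
rem rot [-0.    0.02 -0.  ] to grasp [0.03 0.01 4.34]
```

View pics/pre.png

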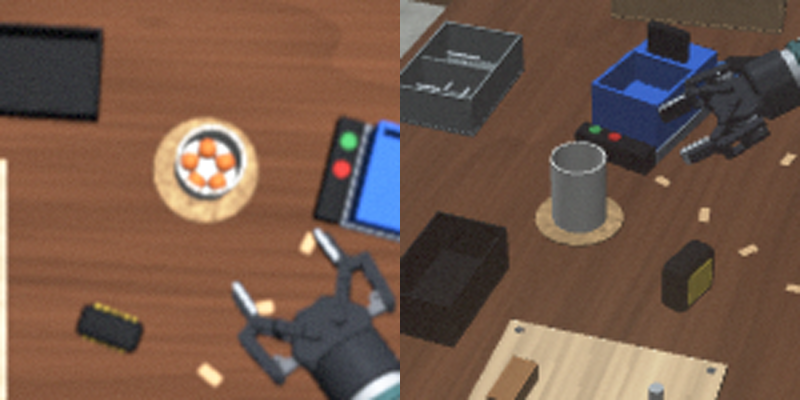

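apply_moves:
  commands: [0.03,0.01,0.543,0,0,0,0,0,0.543,0,0,0,0,0,0.543,0,0,0,0,0,0.543,0,0,0,0,0,0.543,0,0,0,0,0,0.543,0,0,0,0,0,0.543,0,0,0,0,0,0.543,0,0,0,0,0,0,0,0,0,0,0,0,0,0,0]

```text
clock: 19.5
position: [0.6163, -0.0806, 0.0483]
ee_rot: [-0.489, 0.737, -0.388, 0.258]
contact_force: [0.1, 0.2, 0.4]
width: 0.0856
```

apply_moves:
  commands: [0,0,0,0,0,0,0,0,0,0,0,0,0,0,0,0,0,0,0,0,0,0,0,0,0,0,0,0,0,0,0,0,0,0,0,0,0,0,0,0,0,0]
  jaw: -1
  newtons: 40

```text
clock: 20.2
position: [0.6165, -0.0811, 0.0483]
ee_rot: [-0.489, 0.737, -0.389, 0.258]
contact_force: [-2.2, -2.4, 5.8]
width: 0.0681
```

apply_moves:
  commands: [0,-0.3,-0.13,0,0,0,0,-0.6,-0.25,0,0,0,0,-0.74,-0.31,0,0,0,0,-0.74,-0.31,0,0,0,0,-0.74,-0.31,0,0,0,0,-0.74,-0.31,0,0,0,0,-0.74,-0.31,0,0,0,0,0,0,0,0,0,0,0,0,0,0,0]

```text
clock: 21.1
position: [0.6162, -0.0803, 0.1962]
ee_rot: [-0.488, 0.738, -0.389, 0.257]
contact_force: [-0.1, -0.2, -2.2]
width: 0.0678
```

```bash
python3 - <<'E'
from sim import *
x,T,q=now(); print(x.round(3),q.round(2),manip.get_state()["width"],manip.get_state()["contact_force"].round(1))
ct=np.array([0,-np.cos(.4),-np.sin(.4)]); print("cup axis",T.apply(ct).round(3), "slid?",shot("side","lift") is None)
for az in (.4,.6,.8):
  for rho in (2.0,2.3):
    Tp=tool(az,.2,np.pi+rho); zz=Tp.apply([0,0,1]); c=Tp.apply(ct); dn=np.array([0,0,-1])+c[2]*c; dn/=np.linalg.norm(dn); off=.039*c+.031*dn
    ex=np.array([.585,-.288,.13]); g=ex-off; X=g+.019*zz
    print("\naz",az,"rho",rho,"c",c.round(2),"g",g.round(3),"X",X.round(3),"shift",shift(T,X-x))
    q2,er=ik(X,T*OFF.inv(),p,q); print("at X",q2.round(2),round(er,5)); rot_path(X,T,Tp,q2,20)
E
```

```text
[ 0.616 -0.08   0.196] [-0.83  0.39  2.15  1.44  1.17 -0.91] 0.06775494954457238 [-0.1 -0.2 -2.2]
cup axis [0.002 0.002 1.   ] slid? False

az 0.4 rho 2.0 c [-0.1  -0.95 -0.3 ] g [ 0.588 -0.26   0.171] X [ 0.605 -0.253  0.167] shift [ 4.54  2.28 -2.9 ]
at X [-1.06  0.55  1.91  1.24  1.32 -0.86] 0.0
rotvec units total [ 2.16 -0.53 13.63] norm 13.81
0 [-1.06  0.55  1.91  1.24  1.32 -0.86] 0.0
5 [-1.08  0.59  1.93  1.3   1.37 -0.43] 0.0
10 [-1.09  0.62  1.98  1.37  1.4  -0.01] 0.0
15 [-1.1   0.63  2.05  1.46  1.4   0.4 ] 0.0
20 [-1.1   0.62  2.12  1.55  1.36  0.84] 0.0
worst 1.1417383705136785e-09 max dq/row 0.0907330385127384

az 0.4 rho 2.3 c [-0.2  -0.83 -0.52] g [ 0.589 -0.271  0.177] X [ 0.606 -0.264  0.173] shift [ 4.87  2.18 -3.14]
at X [-1.07  0.55  1.88  1.23  1.33 -0.84] 0.0
rotvec units total [ 2.19 -0.9  15.61] norm 15.79
0 [-1.07  0.55  1.88  1.23  1.33 -0.84] 0.0
5 [-1.09  0.59  1.9   1.28  1.39 -0.33] 0.0
10 [-1.1   0.63  1.95  1.36  1.42  0.16] 0.0
15 [-1.11  0.63  2.02  1.45  1.41  0.65] 0.0
20 [-1.11  0.61  2.09  1.54  1.36  1.17] 0.0
worst 9.737886642879887e-10 max dq
[... 1295 characters left out ...]
.39 -0.35] 0.0
10 [-1.07  0.61  1.83  1.15  1.47  0.13] 0.0
15 [-1.08  0.66  1.8   1.16  1.54  0.59] 0.0
20 [-1.09  0.7   1.81  1.2   1.59  1.02] 0.0
worst 8.79493755601146e-10 max dq/row 0.10973893186440853

az 0.8 rho 2.3 c [ 0.14 -0.84 -0.52] g [ 0.582 -0.271  0.177] X [ 0.595 -0.258  0.173] shift [ 4.49  2.25 -3.31]
at X [-1.08  0.54  1.91  1.23  1.33 -0.86] 0.0
rotvec units total [-0.76 -2.17 14.82] norm 15.0
0 [-1.08  0.54  1.91  1.23  1.33 -0.86] 0.0
5 [-1.07  0.56  1.84  1.16  1.4  -0.24] 0.0
10 [-1.07  0.61  1.78  1.13  1.48  0.32] 0.0
15 [-1.08  0.66  1.76  1.15  1.55  0.85] 0.0
20 [-1.09  0.7   1.78  1.2   1.6   1.34] 0.0
worst 1.8726279416014786e-09 max dq/row 0.12692127041428802
```

apply_moves:
  commands: [0.52,0.245,-0.357,0,0,0,0.52,0.245,-0.357,0,0,0,0.52,0.245,-0.357,0,0,0,0.52,0.245,-0.357,0,0,0,0.52,0.245,-0.357,0,0,0,0.52,0.245,-0.357,0,0,0,0.52,0.245,-0.357,0,0,0,0.52,0.245,-0.357,0,0,0,0.52,0.245,-0.357,0,0,0,0,0,0,0,0,0,0,0,0,0,0,0]

```text
clock: 22.25
position: [0.6012, -0.2615, 0.1731]
ee_rot: [-0.489, 0.737, -0.389, 0.257]
contact_force: [0.4, 0.4, -2.0]
width: 0.0674
```

```bash
python3 - <<'E'
from sim import *
x,T,q=now(); print(x.round(3),manip.get_state()["width"])
d,f=shot("top"); ds,fs=shot("side")
a=cv2.resize(f[150:270,310:430],(400,400),interpolation=cv2.INTER_CUBIC); b=cv2.resize(fs[130:250,250:370],(400,400),interpolation=cv2.INTER_CUBIC)
cv2.imwrite("pics/prepour.png",cv2.cvtColor(np.hstack([a,b]),cv2.COLOR_RGB2BGR))
E
```

```text
[ 0.601 -0.261  0.173] 0.06740260865224329
```

View pics/prepour.png

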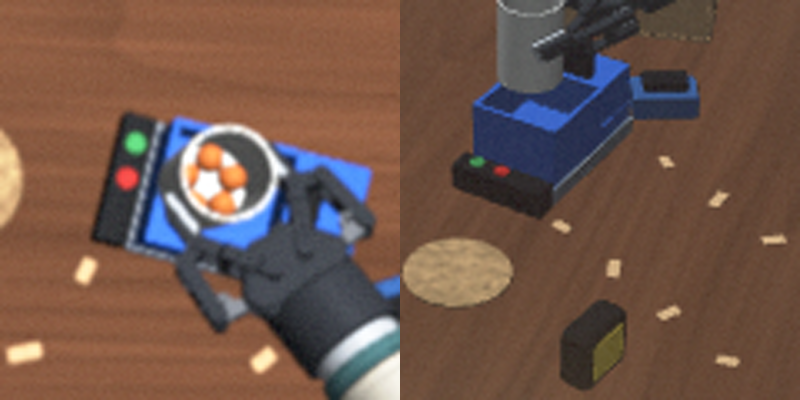

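apply_moves:
  commands: [0,-0.37,-0.16,0,0,0,0,0,0,0.0175,-0.039,0.382,0,0,0,0.0175,-0.039,0.382,0,0,0,0.0175,-0.039,0.382,0,0,0,0.0175,-0.039,0.382,0,0,0,0.0175,-0.039,0.382,0,0,0,0.0175,-0.039,0.382,0,0,0,0.0175,-0.039,0.382,0,0,0,0.0175,-0.039,0.382,0,0,0,0.0175,-0.039,0.382,0,0,0,0.0175,-0.039,0.382,0,0,0,0.0175,-0.039,0.382,0,0,0,0.0175,-0.039,0.382,0,0,0,0.0175,-0.039,0.382,0,0,0,0.0175,-0.039,0.382,0,0,0,0.0175,-0.039,0.382,0,0,0,0.0175,-0.039,0.382,0,0,0,0.0175,-0.039,0.382,0,0,0,0.0175,-0.039,0.382,0,0,0,0.0175,-0.039,0.382]

```text
clock: 24.35
position: [0.6016, -0.2601, 0.1868]
ee_rot: [0.589, -0.43, 0.682, 0.064]
contact_force: [0.1, -1.0, -2.2]
width: 0.0675
```

apply_moves:
  commands: [0,0,0,0.0175,-0.039,0.382,0,0,0,0.0175,-0.039,0.382,0,0,0,0.0175,-0.039,0.382,0,0,0,0.0175,-0.039,0.382,0,0,0,0.0175,-0.039,0.382,0,0,0,0.0175,-0.039,0.382,0,0,0,0.0175,-0.039,0.382,0,0,0,0.0175,-0.039,0.382,0,0,0,0.0175,-0.039,0.382,0,0,0,0.0175,-0.039,0.382,0,0,0,0.0175,-0.039,0.382,0,0,0,0.0175,-0.039,0.382,0,0,0,0.0175,-0.039,0.382,0,0,0,0.0175,-0.039,0.382,0,0,0,0.0175,-0.039,0.382,0,0,0,0.0175,-0.039,0.382,0,0,0,0.0175,-0.039,0.382,0,0,0,0.0175,-0.039,0.382,0,0,0,0.0175,-0.039,0.382,0,0,0,0.0175,-0.039,0.382]

```text
clock: 26.35
position: [0.6017, -0.2603, 0.1871]
ee_rot: [0.508, 0.027, 0.773, 0.379]
contact_force: [-0.5, 0.6, -1.7]
width: 0.0678
```

apply_moves:
  commands: [0,0,0,0,0,0.3,0,0,0,0,0,0,0,0,0,0,0,0,0,0,0,0,0,0,0,0,0,0,0,0,0,0,0,0,0,0,0,0,0,0,0,0,0,0,0,0,0,0]

```text
clock: 27.15
position: [0.6015, -0.2611, 0.1854]
ee_rot: [0.499, 0.044, 0.773, 0.39]
contact_force: [-0.9, 0.3, -1.7]
width: 0.0677
```

```bash
python3 - <<'E'
from sim import *
x,T,q=now(); s=manip.get_state(); print(x.round(3),s["width"],s["contact_force"].round(2),"c",T.apply([0,-np.cos(.4),-np.sin(.4)]).round(2))
d,f=shot("top"); ds,fs=shot("side")
a=cv2.resize(f[150:270,310:430],(400,400),interpolation=cv2.INTER_CUBIC); b=cv2.resize(fs[130:250,250:370],(400,400),interpolation=cv2.INTER_CUBIC)
cv2.imwrite("pics/pour.png",cv2.cvtColor(np.hstack([a,b]),cv2.COLOR_RGB2BGR))
E
```

```text
[ 0.601 -0.261  0.185] 0.06771673112896068 [-0.87  0.33 -1.75] c [-0.02 -0.85 -0.52]
```

View pics/pour.png

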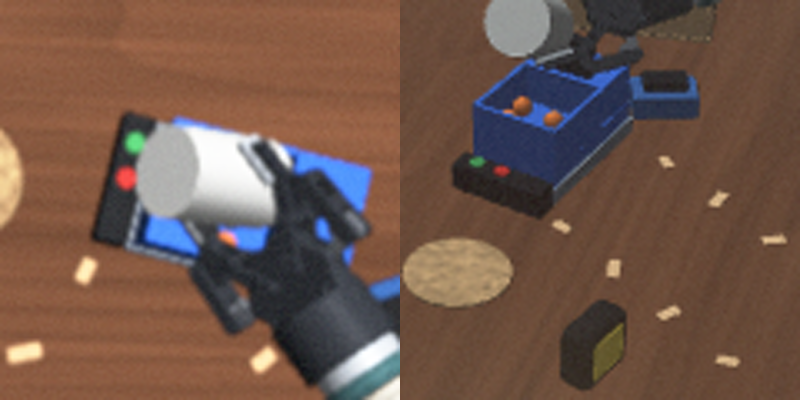

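apply_moves:
  commands: [0,0,0,0,0,0.5,0,0,0,0,0,0.5,0,0,0,0,0,0.5,0,0,0,0,0,0,0,0,0,0,0,0,0,0,0,0,0,0,0,0,0,0,0,-0.5,0,0,0,0,0,-0.5,0,0,0,0,0,-0.8,0,0,0,-0.026,0.058,-0.573,0,0,0,-0.026,0.058,-0.573,0,0,0,-0.026,0.058,-0.573,0,0,0,-0.026,0.058,-0.573,0,0,0,-0.026,0.058,-0.573,0,0,0,-0.026,0.058,-0.573,0,0,0,-0.026,0.058,-0.573,0,0,0,-0.026,0.058,-0.573,0,0,0,-0.026,0.058,-0.573]

```text
clock: 29.05
position: [0.6014, -0.261, 0.1854]
ee_rot: [0.583, -0.292, 0.738, 0.172]
contact_force: [0.2, 0.8, -1.6]
width: 0.0673
```

```bash
python3 - <<'E'
from sim import *
x,T,q=now(); Tg=tool(.6,.4,np.pi); g=np.array([.602,-.09,.18])
print("rot",((T.inv()*Tg).as_rotvec()/.15).round(2),"shift after",shift(Tg,g+.019*Tg.apply([0,0,1])-x),q.round(2))
E
```

```text
rot [-0.44  0.99 -9.72] shift after [-4.69 -1.09  3.68] [-1.1   0.62  1.87  1.26  1.47  0.56]
```

apply_moves:
  commands: [0,0,0,-0.026,0.058,-0.572,0,0,0,-0.026,0.058,-0.572,0,0,0,-0.026,0.058,-0.572,0,0,0,-0.026,0.058,-0.572,0,0,0,-0.026,0.058,-0.572,0,0,0,-0.026,0.058,-0.572,0,0,0,-0.026,0.058,-0.572,0,0,0,-0.026,0.058,-0.572,0,0,0,-0.026,0.058,-0.572,0,0,0,-0.026,0.058,-0.572,0,0,0,-0.026,0.058,-0.572,0,0,0,-0.026,0.058,-0.572,0,0,0,-0.026,0.058,-0.572,0,0,0,-0.026,0.058,-0.572,0,0,0,-0.026,0.058,-0.572,0,0,0,-0.026,0.058,-0.572,0,0,0,-0.026,0.058,-0.572,0,0,0,0,0,0]

```text
clock: 30.85
position: [0.6013, -0.2606, 0.1857]
ee_rot: [-0.49, 0.737, -0.389, 0.257]
contact_force: [-1.1, -0.7, -0.3]
width: 0.0677
```

apply_moves:
  commands: [-0.521,-0.121,0.409,0,0,0,-0.521,-0.121,0.409,0,0,0,-0.521,-0.121,0.409,0,0,0,-0.521,-0.121,0.409,0,0,0,-0.521,-0.121,0.409,0,0,0,-0.521,-0.121,0.409,0,0,0,-0.521,-0.121,0.409,0,0,0,-0.521,-0.121,0.409,0,0,0,-0.521,-0.121,0.409,0,0,0,0,0,0,0,0,0,0,0,0,0,0,0,0,0,0,0,0,0]

```text
clock: 32.05
position: [0.6171, -0.0815, 0.1733]
ee_rot: [-0.489, 0.736, -0.39, 0.258]
contact_force: [-0.4, -0.2, -0.3]
width: 0.0676
```

```bash
python3 - <<'E'
from sim import *
x,T,q=now(); Tg=tool(.6,.4,np.pi); 
d,f=shot("top")
hsv=cv2.cvtColor(f,cv2.COLOR_RGB2HSV)
m=np.zeros(f.shape[:2],np.uint8); m[180:230,260:335]=cv2.inRange(hsv,(8,60,120),(22,200,255))[180:230,260:335]
b=cv2.cvtColor(f,cv2.COLOR_RGB2BGR)
cv2.imwrite("pics/after.png",np.hstack([cv2.resize(b[150:270,260:380],(400,400),interpolation=cv2.INTER_CUBIC),cv2.resize(b[170:250,335:435],(500,400),interpolation=cv2.INTER_CUBIC)[:,:400]]))
# coaster from first image
f0=cv2.imread("pics/pre.png")
g=np.array([.602,-.09,.057])
print("rot",((T.inv()*Tg).as_rotvec()/.15).round(2),"shift",shift(T,g+.019*Tg.apply([0,0,1])-x),x.round(4),"cupaxis",T.apply([0,-np.cos(.4),-np.sin(.4)]).round(3))
f0=cv2.cvtColor(cv2.imread("pics/top0.png"),cv2.COLOR_BGR2HSV)
E
```

```text
rot [-0.01 -0.   -0.02] shift [-0.04  3.8   1.61] [ 0.6171 -0.0815  0.1733] cupaxis [ 0.    -0.003  1.   ]
```

View pics/after.png

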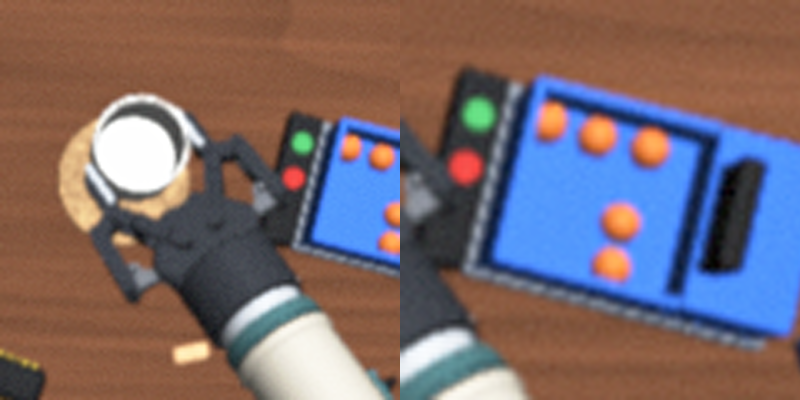

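apply_moves:
  commands: [-0.04,0.5,0.21,0,0,0,0,0.6,0.26,0,0,0,0,0.6,0.26,0,0,0,0,0.6,0.25,0,0,0,0,0.6,0.25,0,0,0,0,0.5,0.2,0,0,0,0,0.25,0.11,0,0,0,0,0.15,0.07,0,0,0,0,0,0,0,0,0,0,0,0,0,0,0]

```text
clock: 33.1
position: [0.6161, -0.0791, 0.0498]
ee_rot: [-0.49, 0.736, -0.389, 0.257]
contact_force: [0.1, 0.5, -1.1]
width: 0.0676
```

```bash
python3 - <<'E'
from sim import *
x,T,q=now(); print(x.round(4),manip.get_state()["contact_force"].round(1)); shot("side","place")
f=cv2.imread("pics/place.png"); cv2.imwrite("pics/place2.png",cv2.resize(f[160:240,230:310],(480,480),interpolation=cv2.INTER_CUBIC))
E
```

```text
[ 0.6161 -0.0791  0.0498] [ 0.1  0.5 -1.1]
```

apply_moves:
  commands: [0,0.04,0.017,0,0,0,0,0,0,0,0,0,0,0,0,0,0,0]

```text
clock: 33.45
position: [0.6159, -0.0788, 0.0484]
ee_rot: [-0.49, 0.736, -0.389, 0.257]
contact_force: [-0.4, 0.0, -0.0]
width: 0.0677
```

apply_moves:
  commands: [0,0,0,0,0,0,0,0,0,0,0,0,0,0,0,0,0,0,0,0,0,0,0,0,0,0,0,0,0,0]
  jaw: 1

```text
clock: 33.95
position: [0.6159, -0.0788, 0.0481]
ee_rot: [-0.49, 0.736, -0.39, 0.257]
contact_force: [-0.6, -0.2, -0.1]
width: 0.0854
```

apply_moves:
  commands: [0,0,-0.3,0,0,0,0,0,-0.5,0,0,0,0,0,-0.7,0,0,0,0,0,-0.7,0,0,0,0,0,-0.7,0,0,0,0,0,-0.7,0,0,0,0,-0.8,-0.4,0,0,0,0,-0.8,-0.4,0,0,0,0,-0.8,-0.4,0,0,0,0,-0.8,-0.4,0,0,0,0,-0.8,-0.4,0,0,0,0,-0.8,-0.4,0,0,0,0,0,0,0,0,0,0,0,0,0,0,0]

```text
clock: 35.35
position: [0.5249, -0.1414, 0.2507]
ee_rot: [-0.489, 0.737, -0.39, 0.257]
contact_force: [-1.2, 0.8, -0.4]
width: 0.0856
```

```bash
python3 cup.py; python3 - <<'E'
from sim import *
x,T,q=now(); print(x.round(3),q.round(2))
Td=R.from_matrix(np.array([[0,1,0],[1,0,0],[0,0,-1.]]).T)  # placeholder
for psi in (-1.54,1.6):
    c,s=np.cos(psi),np.sin(psi); Td=R.from_matrix(np.array([[c,s,0],[s,-c,0],[0,0,-1.]]))
    X=np.array([.42,-.05,.32]); print("shift first",shift(T,X-x)); q1,er=ik(X,T*OFF.inv(),p,q); print(psi,q1.round(2),er); rot_path(X,T,Td,q1,20)
E
```

```text
cup [297.6 199.7] [ 0.6016 -0.086   0.09  ] rad 0.03581383432195056
[ 0.525 -0.141  0.25 ] [-1.1   0.27  2.13  1.21  1.36 -0.81]
shift first [-4.49 -1.68 -1.98]
-1.54 [-1.28 -0.04  2.27  1.07  1.56 -0.71] 3.7914116290949096e-13
rotvec units total [-7.58  2.24  3.33] norm 8.57
0 [-1.28 -0.04  2.27  1.07  1.56 -0.71] 0.0
5 [-1.1  -0.2   2.13  0.9   1.38 -0.22] 0.0
10 [-0.78 -0.23  1.96  0.59  1.25  0.35] 0.0
15 [-0.48 -0.14  1.79  0.23  1.31  0.89] 0.0
20 [-0.28 -0.    1.62  0.    1.52  1.26] 0.0
worst 2.8096413390299446e-09 max dq/row 0.118559416213806
shift first [-4.49 -1.68 -1.98]
1.6 [-1.28 -0.04  2.27  1.07  1.56 -0.71] 3.7914116290949096e-13
rotvec units total [ -2.87  -9.7  -14.65] norm 17.8
0 [-1.28 -0.04  2.27  1.07  1.56 -0.71] 0.0
5 [-1.06  0.06  1.98  0.85  1.66 -1.03] 0.0
10 [-0.82  0.1   1.74  0.6   1.71 -1.31] 0.0
15 [-0.56  0.07  1.61  0.31  1.67 -1.6 ] 0.0
20 [-0.28 -0.    1.62 -0.    1.52 -1.88] 0.0
worst 4.417610402485116e-09 max dq/row 0.07157930009924107
```

```bash
python3 - <<'E'
from sim import *
x,T,q=now()
for psi in (.03,):
    c,s=np.cos(psi),np.sin(psi); Td=R.from_matrix(np.array([[c,s,0],[s,-c,0],[0,0,-1.]]))
    X=np.array([.42,-.05,.32]); q1,er=ik(X,T*OFF.inv(),p,q); rot_path(X,T,Td,q1,20)
d,f=shot("top"); hsv=cv2.cvtColor(f,cv2.COLOR_RGB2HSV)
print("hsv offcut",hsv[213,112],hsv[216,180],"board",hsv[260,150],"slat",hsv[243,124],"wood",hsv[130,300])
E
```

```text
rotvec units total [-7.13 -3.87 -5.88] norm 10.02
0 [-1.28 -0.04  2.27  1.07  1.56 -0.71] 0.0
5 [-1.07 -0.08  2.04  0.86  1.51 -0.6 ] 0.0
10 [-0.82 -0.08  1.86  0.6   1.48 -0.49] 0.0
15 [-0.55 -0.05  1.71  0.3   1.48 -0.39] 0.0
20 [-0.28 -0.    1.62 -0.    1.52 -0.31] 0.0
worst 1.128823881590968e-09 max dq/row 0.061336900983350096
hsv offcut [ 12 131 216] [ 13 132 219] board [ 25  30 254] slat [ 22  69 253] wood [ 11 133 142]
```

apply_moves:
  commands: [-0.5,-0.187,-0.22,0,0,0,-0.5,-0.187,-0.22,0,0,0,-0.5,-0.187,-0.22,0,0,0,-0.5,-0.187,-0.22,0,0,0,-0.5,-0.187,-0.22,0,0,0,-0.5,-0.187,-0.22,0,0,0,-0.5,-0.187,-0.22,0,0,0,-0.5,-0.187,-0.22,0,0,0,-0.5,-0.187,-0.22,0,0,0,0,0,0,0,0,0]

```text
clock: 36.45
position: [0.4196, -0.0487, 0.3203]
ee_rot: [-0.49, 0.736, -0.39, 0.256]
contact_force: [-0.1, -0.1, 1.0]
width: 0.0851
```

apply_moves:
  commands: [0,0,0,-0.51,-0.276,-0.42,0,0,0,-0.51,-0.276,-0.42,0,0,0,-0.51,-0.276,-0.42,0,0,0,-0.51,-0.276,-0.42,0,0,0,-0.51,-0.276,-0.42,0,0,0,-0.51,-0.276,-0.42,0,0,0,-0.51,-0.276,-0.42,0,0,0,-0.51,-0.276,-0.42,0,0,0,-0.51,-0.276,-0.42,0,0,0,-0.51,-0.276,-0.42,0,0,0,-0.51,-0.276,-0.42,0,0,0,-0.51,-0.276,-0.42,0,0,0,-0.51,-0.276,-0.42,0,0,0,-0.51,-0.276,-0.42,0,0,0,0,0,0]
  jaw: 0.3

```text
clock: 37.95
position: [0.422, -0.0478, 0.3192]
ee_rot: [0.0, 1.0, 0.017, -0.001]
contact_force: [-0.6, 0.2, 0.3]
width: 0.0559
```

```bash
python3 - <<'E'
from sim import *
d,f=shot("top"); hsv=cv2.cvtColor(f,cv2.COLOR_RGB2HSV)
def blob(lo,hi,roi,z):
    x0,y0,x1,y1=roi; m=cv2.inRange(hsv[y0:y1,x0:x1],lo,hi); m=cv2.morphologyEx(m,cv2.MORPH_OPEN,np.ones((2,2)))
    c=max(cv2.findContours(m,0,1)[0],key=cv2.contourArea); (u,v),(w,h),_=cv2.minAreaRect(c)
    P=[onz(d,*(q+[x0,y0]),z)[:2] for q in cv2.boxPoints(cv2.minAreaRect(c))]; e=max((P[1]-P[0],P[2]-P[1]),key=np.linalg.norm)
    print(np.mean(P,0).round(4),[round(np.linalg.norm(a),3) for a in(P[1]-P[0],P[2]-P[1])],"ang",round(np.arctan(e[1]/e[0]),3))
blob((8,100,180),(16,170,240),(99,202,135,226),.036)
blob((8,100,180),(16,170,240),(160,204,200,226),.036)
x,T,q=now(); c,s=np.cos(.03),np.sin(.03); Td=R.from_matrix(np.array([[c,s,0],[s,-c,0],[0,0,-1.]]))
print("rem",((T.inv()*Td).as_rotvec()/.15).round(2),x.round(3)," bin:")
# bin outer/inner, board corners
b=cv2.cvtColor(f,cv2.COLOR_RGB2BGR); cv2.imwrite("pics/jig.png",cv2.resize(b[140:300,90:270],None,fx=4,fy=4,interpolation=cv2.INTER_CUBIC)[:600,:720])
E
```

```text
[0.5552 0.4187] [np.float64(0.065), np.float64(0.03)] ang -1.541
[0.5532 0.2288] [np.float64(0.03), np.float64(0.062)] ang 1.517
rem [-0.    0.01  0.01] [ 0.421 -0.048  0.319]  bin:
```

View pics/jig.png

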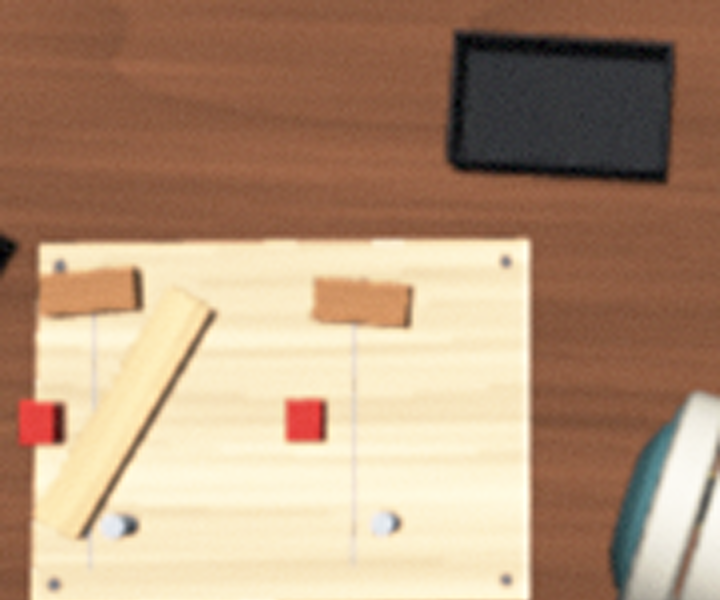

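```bash
python3 - <<'E'
from sim import *
d,f=shot("top")
J=lambda c,r:(90+(c+.5)/4-.5,140+(r+.5)/4-.5)
P=lambda c,z:onz(d,*J(*c),z)[:2]
pA,pB,sA,sB=P((114,524),.05),P((384,523),.05),P((39,422),.04),P((305,420),.04)
print("posts",pA.round(4),pB.round(4),np.linalg.norm(pA-pB).round(4),"stops",sA.round(4),sB.round(4),np.linalg.norm(sA-sB).round(4))
for v in (pA-pB,sA-sB): print("yaw",np.arctan2(v[1],v[0])-np.pi/2)
for a,b in [((93,315),(89,570)),((355,325),(353,562))]:
    v=P(a,.012)-P(b,.012); print("line",P(b,.012).round(4),"yaw",np.arctan2(v[1],v[0]).round(3))
th=.03; u=np.array([np.cos(th),np.sin(th)]); n=np.array([-u[1],u[0]])
print("laneA from post",pA+.065*u+.026*n,"from stop",sA-.005*u-.03*n,"from B", pB+.065*u+.206*n, sB-.005*u+.15*n)
print("bin",[P(c,.06).round(3) for c in((457,33),(673,43),(667,182),(450,168))])
S=[P(c,.036) for c in((172,287),(213,311),(81,538),(36,514))]; C=np.mean(S,0); v=(S[0]+S[1])/2-(S[2]+S[3])/2
print("slat",C.round(4),"len",np.linalg.norm(v).round(3),np.linalg.norm(S[0]-S[1]).round(3),"yaw",np.arctan2(v[1],v[0]).round(3),"near",((S[2]+S[3])/2).round(4))
go(.5535,.229,.12,.03)
E
```

```text
posts [0.4016 0.3862] [0.4075 0.2061] 0.1802 stops [0.4681 0.4438] [0.4748 0.2643] 0.1797
yaw 0.032793524105717564
yaw 0.03676154260218234
line [0.3683 0.4134] yaw 0.042
line [0.379  0.2327] yaw 0.037
laneA from post [0.46576094 0.41417273] from stop [0.46404975 0.41369224] from B [0.46627099 0.41396105] [0.46525511 0.41403307]
bin [array([0.739, 0.17 ]), array([0.737, 0.023]), array([0.641, 0.024]), array([0.647, 0.17 ])]
slat [0.4767 0.3868] len 0.177 0.033 yaw -0.484 near [0.3986 0.4279]
t 38.0 pos [ 0.4208 -0.0492  0.3194] psi 0.03 tilt [-0.001  0.    -1.   ] F [-0.9 -0.  -0.4] w 0.0554
 turn z units -0.0 shift units [ 4.7  -9.14  6.65]
```

apply_moves:
  commands: [0.47,-0.914,0.3,0,0,0,0.47,-0.914,0.3,0,0,0,0.47,-0.914,0.3,0,0,0,0.47,-0.914,0.3,0,0,0,0.47,-0.914,0.3,0,0,0,0.47,-0.914,0.6,0,0,0,0.47,-0.914,0.6,0,0,0,0.47,-0.914,0.9,0,0,0,0.47,-0.914,0.9,0,0,0,0.47,-0.914,0.9,0,0,0,0,0,0,0,0,0.53,0,0,0,0,0,0,0,0,0,0,0,0]

```text
clock: 39.35
position: [0.5539, 0.2267, 0.1581]
ee_rot: [0.001, 1.0, -0.026, 0.0]
contact_force: [0.2, 0.5, -0.5]
width: 0.0555
```

```bash
python3 - <<'E'
from h import *
go(.5535,.2285,.018,-.05)
E
```

```text
t 39.4 pos [0.5539 0.2267 0.1581] psi -0.052 tilt [ 0.    -0.001 -1.   ] F [ 0.2  0.5 -0.5] w 0.0555
 turn z units -0.01 shift units [-0.02 -0.06  4.67]
```

apply_moves:
  commands: [0,-0.06,0.9,0,0,0,0,0,0.9,0,0,0,0,0,0.9,0,0,0,0,0,0.9,0,0,0,0,0,0.7,0,0,0,0,0,0.37,0,0,0,0,0,0,0,0,0,0,0,0,0,0,0]

```text
clock: 40.15
position: [0.5548, 0.2292, 0.0193]
ee_rot: [0.0, 1.0, -0.026, 0.001]
contact_force: [1.0, -0.0, -0.1]
width: 0.056
```

apply_moves:
  commands: [0,0,0,0,0,0,0,0,0,0,0,0,0,0,0,0,0,0,0,0,0,0,0,0,0,0,0,0,0,0,0,0,0,0,0,0]
  jaw: -1
  newtons: 40

```text
clock: 40.75
position: [0.555, 0.2298, 0.0198]
ee_rot: [0.0, 1.0, -0.025, 0.002]
contact_force: [-0.0, -0.2, 6.8]
width: 0.0293
```

apply_moves:
  commands: [0,0,-0.5,0,0,0,0,0,-0.9,0,0,0,0,0,-0.9,0,0,0,0,0,-0.9,0,0,0,0,0,-0.9,0,0,0,0,0,0,0,0,0]

```text
clock: 41.35
position: [0.5562, 0.2306, 0.1455]
ee_rot: [-0.0, 1.0, -0.025, 0.005]
contact_force: [0.5, 0.0, 1.2]
width: 0.0288
```

```bash
python3 - <<'E'
from h import *
go(.693,.075,.115)
E
```

```text
t 41.4 pos [0.5562 0.2306 0.1455] psi -0.051 tilt [ 0.009  0.001 -1.   ] F [0.5 0.  1.2] w 0.0288
 turn z units 0.0 shift units [4.81 4.95 1.02]
```

apply_moves:
  commands: [0.6,0.62,0,0,0,0,0.6,0.62,0,0,0,0,0.6,0.62,0,0,0,0,0.6,0.62,0,0,0,0,0.6,0.62,0,0,0,0,0.6,0.62,0,0,0,0,0.6,0.62,0,0,0,0,0.6,0.62,0,0,0,0,0,0,0.8,0,0,0,0,0,0.8,0,0,0,0,0,0.8,0,0,0,0,0,0,0,0,0,0,0,0,0,0,0]

```text
clock: 42.65
position: [0.6894, 0.0737, 0.0686]
ee_rot: [0.001, 1.0, -0.025, -0.001]
contact_force: [0.4, 0.3, -0.4]
width: 0.029
```

apply_moves:
  commands: [0,0,0,0,0,0,0,0,0,0,0,0,0,0,0,0,0,0,0,0,0,0,0,0,0,0,0,0,0,0,0,0,-0.8,0,0,0,0,0,-0.8,0,0,0,0,0,-0.8,0,0,0,0,0,0,0,0,0]
  jaw: 0.3

```text
clock: 43.55
position: [0.6925, 0.0738, 0.1459]
ee_rot: [0.001, 1.0, -0.025, 0.004]
contact_force: [0.6, 0.7, 0.0]
width: 0.0554
```

```bash
python3 - <<'E'
from h import *
go(.555,.4187,.15,.03)
d,f=shot("top"); cv2.imwrite("pics/bin.png",cv2.cvtColor(cv2.resize(f[140:300,90:270],None,fx=4,fy=4)[:600,:720],cv2.COLOR_RGB2BGR))
hsv=cv2.cvtColor(f,cv2.COLOR_RGB2HSV); m=cv2.inRange(hsv[145:190,200:262],(6,90,50),(18,200,240)); print("brown px in bin",cv2.countNonZero(m), (cv2.findNonZero(m).mean((0,1))+[200,145]) if m.any() else None)
E
```

```text
t 43.5 pos [0.6925 0.0738 0.1459] psi -0.051 tilt [ 0.009 -0.002 -1.   ] F [0.6 0.7 0. ] w 0.0554
 turn z units -0.54 shift units [ -4.24 -11.63  -0.14]
brown px in bin 692 [230.52745665 173.59393064]
```

apply_moves:
  commands: [0,0,0,0,0,-0.54,-0.326,-0.895,0,0,0,0,-0.326,-0.895,0,0,0,0,-0.326,-0.895,0,0,0,0,-0.326,-0.895,0,0,0,0,-0.326,-0.895,0,0,0,0,-0.326,-0.895,0,0,0,0,-0.326,-0.895,0,0,0,0,-0.326,-0.895,0,0,0,0,-0.326,-0.895,0,0,0,0,-0.326,-0.895,0,0,0,0,-0.326,-0.895,0,0,0,0,-0.326,-0.895,0,0,0,0,-0.326,-0.895,0,0,0,0,0,0,0,0,0,0,0,0,0,0,0,0]

```text
clock: 45.2
position: [0.5514, 0.4186, 0.1393]
ee_rot: [0.002, 1.0, 0.016, -0.001]
contact_force: [0.3, -0.5, -0.0]
width: 0.0557
```

```bash
python3 - <<'E'
from h import *
go(.555,.4187,.018,.03)
E
```

```text
t 45.2 pos [0.5514 0.4186 0.1393] psi 0.032 tilt [-0.001 -0.004 -1.   ] F [ 0.3 -0.5 -0. ] w 0.0557
 turn z units 0.01 shift units [0.12 0.   4.04]
```

apply_moves:
  commands: [0.12,0,0.8,0,0,0,0,0,0.8,0,0,0,0,0,0.8,0,0,0,0,0,0.8,0,0,0,0,0,0.5,0,0,0,0,0,0.3,0,0,0,0,0,0,0,0,0]

```text
clock: 45.9
position: [0.5557, 0.4177, 0.0195]
ee_rot: [0.002, 1.0, 0.015, -0.001]
contact_force: [-0.1, -0.1, -0.0]
width: 0.0556
```

apply_moves:
  commands: [0,0,0,0,0,0,0,0,0,0,0,0,0,0,0,0,0,0,0,0,0,0,0,0,0,0,0,0,0,0,0,0,0,0,0,0]
  jaw: -1

```text
clock: 46.5
position: [0.5571, 0.4193, 0.0225]
ee_rot: [0.0, 1.0, 0.015, 0.002]
contact_force: [0.2, -0.2, 6.4]
width: 0.0292
```

apply_moves:
  commands: [0,0,-0.5,0,0,0,0,0,-0.9,0,0,0,0,0,-0.9,0,0,0,0,0,-0.9,0,0,0,0,0,-0.9,0,0,0,0,0,0,0,0,0]

```text
clock: 47.1
position: [0.558, 0.4204, 0.1493]
ee_rot: [-0.001, 1.0, 0.015, 0.004]
contact_force: [0.2, 1.1, -0.2]
width: 0.0296
```

```bash
python3 - <<'E'
from h import *
go(.692,.118,.145)
E
```

```text
t 47.1 pos [0.558  0.4204 0.1493] psi 0.03 tilt [ 0.008  0.003 -1.   ] F [ 0.2  1.1 -0.2] w 0.0296
 turn z units 0.0 shift units [ 4.16 10.21  0.14]
```

apply_moves:
  commands: [0.347,0.851,0,0,0,0,0.347,0.851,0,0,0,0,0.347,0.851,0,0,0,0,0.347,0.851,0,0,0,0,0.347,0.851,0,0,0,0,0.347,0.851,0,0,0,0,0.347,0.851,0,0,0,0,0.347,0.851,0,0,0,0,0.347,0.851,0,0,0,0,0.347,0.851,0,0,0,0,0.347,0.851,0,0,0,0,0.347,0.851,0,0,0,0,0,0,0.8,0,0,0,0,0,0.8,0,0,0,0,0,0.9,0,0,0,0,0,0,0,0,0,0,0,0,0,0,0]

```text
clock: 48.8
position: [0.6894, 0.1163, 0.0688]
ee_rot: [0.001, 1.0, 0.015, -0.001]
contact_force: [-0.6, -0.4, -0.2]
width: 0.0293
```

apply_moves:
  commands: [0,0,0,0,0,0,0,0,0,0,0,0,0,0,0,0,0,0,0,0,0,0,0,0,0,0,0,0,0,0,0,0,-0.8,0,0,0,0,0,-0.8,0,0,0,0,0,-0.8,0,0,0,0,0,0,0,0,0]
  jaw: 0.3

```text
clock: 49.7
position: [0.6926, 0.1167, 0.1458]
ee_rot: [0.001, 1.0, 0.015, 0.004]
contact_force: [-0.0, 0.2, -0.4]
width: 0.0554
```

```bash
python3 - <<'E'
from h import *
# slat: centre (.4767,.3868) yaw -.484 ; grasp at +50mm along slat, jaws across it
th=-.484; u=np.array([np.cos(th),np.sin(th)]); G=np.array([.4767,.3868])+.05*u; print("G",G)
go(*G,.14,th+np.pi/2)
go(*G,.14,th-np.pi/2)
print(manip.get_state()["qpos"].round(2))
d,f=shot("top"); cv2.imwrite("pics/bin.png",cv2.cvtColor(np.hstack([cv2.resize(f[140:200,190:280],None,fx=4,fy=4),cv2.resize(f[190:250,90:180],None,fx=4,fy=4)]),cv2.COLOR_RGB2BGR))
E
```

```text
G [0.52095704 0.36353383]
t 49.7 pos [0.6926 0.1167 0.1458] psi 0.03 tilt [ 0.009 -0.001 -1.   ] F [-0.   0.2 -0.4] w 0.0554
 turn z units -7.04 shift units [ 4.62 -8.89  0.19]
t 49.7 pos [0.6926 0.1167 0.1458] psi 0.03 tilt [ 0.009 -0.001 -1.   ] F [-0.   0.2 -0.4] w 0.0554
 turn z units 13.9 shift units [-4.62  8.89  0.19]
[ 0.07  0.51  1.34 -0.    1.28  0.04]
```

View pics/bin.png

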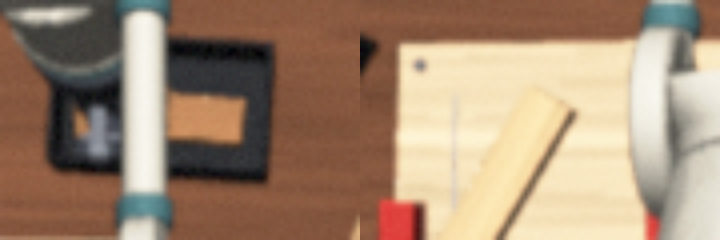

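apply_moves:
  commands: [0,0,0,0,0,-0.88,0,0,0,0,0,-0.88,0,0,0,0,0,-0.88,0,0,0,0,0,-0.88,0,0,0,0,0,-0.88,0,0,0,0,0,-0.88,0,0,0,0,0,-0.88,0,0,0,0,0,-0.88,0.462,-0.889,0,0,0,0,0.462,-0.889,0,0,0,0,0.462,-0.889,0,0,0,0,0.462,-0.889,0,0,0,0,0.462,-0.889,0,0,0,0,0.462,-0.889,0,0,0,0,0.462,-0.889,0,0,0,0,0.462,-0.889,0,0,0,0,0.462,-0.889,0,0,0,0,0.462,-0.889,0,0,0,0,0,0,0,0,0,0,0,0,0,0,0,0]

```text
clock: 51.75
position: [0.5177, 0.3632, 0.1397]
ee_rot: [0.001, 0.856, 0.518, -0.001]
contact_force: [-0.1, 0.3, -0.5]
width: 0.0551
```

```bash
python3 - <<'E'
from h import *
go(.521,.3635,.020,1.087)
E
```

```text
t 51.8 pos [0.5177 0.3632 0.1397] psi 1.088 tilt [-0.001 -0.003 -1.   ] F [-0.1  0.3 -0.5] w 0.0551
 turn z units 0.01 shift units [0.06 0.09 3.99]
```

apply_moves:
  commands: [0.06,0.09,0.8,0,0,0,0,0,0.8,0,0,0,0,0,0.8,0,0,0,0,0,0.8,0,0,0,0,0,0.45,0,0,0,0,0,0.2,0,0,0,0,0,0,0,0,0]

```text
clock: 52.45
position: [0.5221, 0.3627, 0.0247]
ee_rot: [0.001, 0.856, 0.516, -0.001]
contact_force: [0.5, -0.6, 0.3]
width: 0.0553
```

apply_moves:
  commands: [0,0,0,0,0,0,0,0,0,0,0,0,0,0,0,0,0,0,0,0,0,0,0,0,0,0,0,0,0,0,0,0,0,0,0,0]
  jaw: -1
  newtons: 25

```text
clock: 53.05
position: [0.523, 0.364, 0.0268]
ee_rot: [0.001, 0.856, 0.517, 0.001]
contact_force: [0.6, -0.6, 6.9]
width: 0.033
```

```bash
cat > slat.py <<'E'
from h import *
def slat():
    d,f=shot("top"); hsv=cv2.cvtColor(f,cv2.COLOR_RGB2HSV); return d,hsv
s=manip.get_state(); M=R.from_quat(np.roll(s["ee_rot"],-1)).as_matrix(); psi=np.arctan2(M[1,0],M[0,0]); x=s["position"][:2]
n=np.array([np.cos(psi),np.sin(psi)]); u=np.array([n[1],-n[0]])
print("tcp",s["position"].round(4),"psi",psi.round(3),"slat yaw",(psi-np.pi/2).round(3),"F",s["contact_force"].round(1),"w",round(s["width"],4))
# lane frame
a=.036; U=np.array([np.cos(a),np.sin(a)]); N=np.array([-U[1],U[0]]); L=np.array([.465,.414])
print("TCP in lane",((x-L)@U).round(4),((x-L)@N).round(4))
E
python3 slat.py
```

```text
tcp [0.523  0.364  0.0268] psi 1.086 slat yaw -0.484 F [ 0.6 -0.6  6.9] w 0.033
TCP in lane 0.0562 -0.052
```

apply_moves:
  commands: [0.143,-0.1,0,0,0,-0.347,0.149,-0.091,0,0,0,-0.347,0.153,-0.082,0,0,0,-0.347,0.158,-0.073,0,0,0,-0.347,0.162,-0.064,0,0,0,-0.347,0.165,-0.055,0,0,0,-0.347,0.168,-0.046,0,0,0,-0.347,0.17,-0.037,0,0,0,-0.347,0,0,0,0,0,0,0,0,0,0,0,0]

```text
clock: 54.05
position: [0.5188, 0.4055, 0.0268]
ee_rot: [0.002, 0.73, 0.683, 0.001]
contact_force: [1.0, -1.2, 6.1]
width: 0.0331
```

```bash
python3 slat.py; python3 - <<'E'
from h import *
d,f=shot("top"); ds,fs=shot("side")
cv2.imwrite("pics/sl.png",cv2.cvtColor(np.hstack([cv2.resize(f[195:295,85:185],(400,400),interpolation=cv2.INTER_CUBIC),cv2.resize(fs[240:360,190:310],(400,400),interpolation=cv2.INTER_CUBIC)]),cv2.COLOR_RGB2BGR))
E
```

```text
tcp [0.5188 0.4055 0.0268] psi 1.503 slat yaw -0.067 F [ 1.  -1.2  6.1] w 0.0331
TCP in lane 0.0534 -0.0104
```

View pics/sl.png

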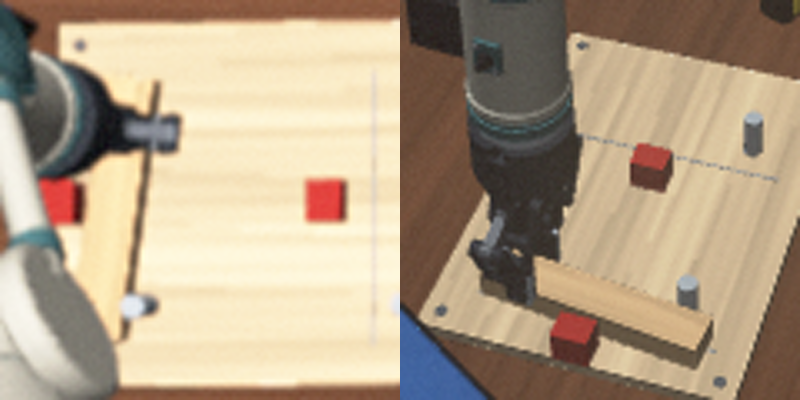

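apply_moves:
  commands: [0.1,-0.025,0,0,0,-0.2,0.1,-0.02,0,0,0,-0.2,0.1,-0.01,0,0,0,-0.2,0,0,0,0,0,0,0,0,0,0,0,0]

```text
clock: 54.65
position: [0.5175, 0.4141, 0.0268]
ee_rot: [0.002, 0.699, 0.715, 0.001]
contact_force: [0.8, -1.7, 7.1]
width: 0.0332
```

```bash
python3 slat.py
```

```text
tcp [0.5175 0.4141 0.0268] psi 1.594 slat yaw 0.023 F [ 0.8 -1.7  7.1] w 0.0332
TCP in lane 0.0524 -0.0018
```

apply_moves:
  commands: [0.04,0,0,0,0,-0.09,0.04,0,0,0,0,0,0,0,0,0,0,0,0,0,0,0,0,0]

```text
clock: 55.05
position: [0.5173, 0.4158, 0.0269]
ee_rot: [0.002, 0.694, 0.72, 0.0]
contact_force: [0.9, -4.4, 7.5]
width: 0.0331
```

```bash
python3 slat.py
```

```text
tcp [0.5173 0.4158 0.0269] psi 1.607 slat yaw 0.036 F [ 0.9 -4.4  7.5] w 0.0331
TCP in lane 0.0523 -0.0001
```

apply_moves:
  commands: [0,0,0,0,0,0,0,0,0,0,0,0,0,0,0,0,0,0,0,0,0,0,0,0,0,0,0,0,0,0]
  jaw: 0.3

```text
clock: 55.55
position: [0.5159, 0.4165, 0.025]
ee_rot: [0.001, 0.694, 0.72, -0.001]
contact_force: [0.0, 0.0, 0.5]
width: 0.0556
```

apply_moves:
  commands: [0,0,-0.3,0,0,0,0,0,-0.8,0,0,0,0,0,-0.9,0,0,0,0,0,-0.9,0,0,0,0,0,-0.9,0,0,0,0,0,-0.9,0,0,0,0,0,-0.9,0,0,0,0.5,0.9,-0.3,0,0,0,0,0.9,0,0,0,0,0,0.9,0,0,0,0,0,0.9,0,0,0,0,0,0.9,0,0,0,0,-0.9,0.9,0,0,0,0,-0.9,0.9,0,0,0,0,-0.9,0.9,0,0,0,0,-0.9,0.9,0,0,0,0,0,0,0,0,0,0]

```text
clock: 57.25
position: [0.7662, 0.3269, 0.2022]
ee_rot: [0.003, 0.697, 0.717, -0.001]
contact_force: [-1.1, 0.2, -0.5]
width: 0.0555
```

apply_moves:
  commands: [0,0,-0.8,0,0,0,0,0,-0.8,0,0,0,0,-0.9,-0.8,0,0,0,-0.8,-0.9,0,0,0,0,-0.8,-0.9,0,0,0,0,-0.8,-0.9,0,0,0,0,-0.8,-0.9,0,0,0,0,-0.8,-0.9,0,0,0,0,-0.8,-0.9,0,0,0,0,-0.8,-0.9,0,0,0,0,-0.8,-0.9,0,0,0,0,-0.8,-0.9,0,0,0,0,-0.8,-0.9,0,0,0,0,-0.8,-0.9,0,0,0,0,-0.8,0,0,0,0,0,-0.8,0,0,0,0,0,-0.8,0,0,0,0,0,-0.8,0,0,0,0,0,0,0,0,0,0,0]

```text
clock: 59.15
position: [0.4509, -0.0405, 0.2757]
ee_rot: [0.002, 0.696, 0.718, -0.0]
contact_force: [-0.8, 0.1, 0.3]
width: 0.0554
```

```bash
python3 cup.py; python3 - <<'E'
from h import *
d,f=shot("top","fin"); ds,fs=shot("side","fins")
b=cv2.cvtColor(f,cv2.COLOR_RGB2BGR);bs=cv2.cvtColor(fs,cv2.COLOR_RGB2BGR)
z=lambda im,x0,y0,x1,y1,w,h:cv2.resize(im[y0:y1,x0:x1],(w,h),interpolation=cv2.INTER_CUBIC)
cv2.imwrite("pics/final.png",np.vstack([np.hstack([z(b,90,195,190,295,400,400),z(b,260,160,435,300,400,400)]),np.hstack([z(b,195,140,265,190,280,200),z(bs,230,140,400,230,300,200),z(bs,200,240,330,360,220,200)])]))
E
```

```text
cup [297.5 199.7] [ 0.6015 -0.086   0.09  ] rad 0.03573817822431976
```

View pics/final.png

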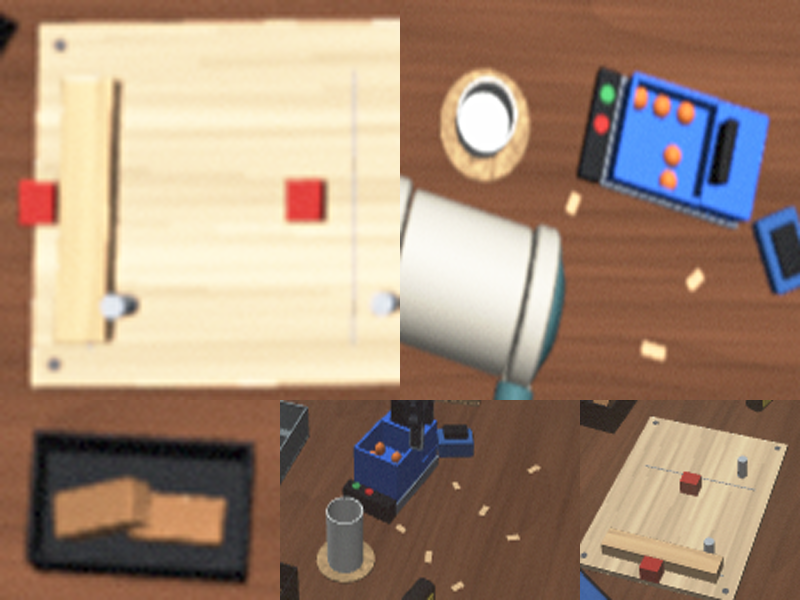

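```bash
python3 - <<'E'
from h import *
d,f=shot("top"); J=lambda c,r:(90+(c+.5)/4-.5,195+(r+.5)/4-.5)
S=[onz(d,*J(*c),.036)[:2] for c in((64,77),(113,79),(107,342),(55,340))]
a=.036;U=np.array([np.cos(a),np.sin(a)]);N=np.array([-U[1],U[0]]);L=np.array([.465,.414])
F=(S[0]+S[1])/2;E=(S[2]+S[3])/2;C=(F+E)/2
print("centre lane",(C-L)@U,(C-L)@N,"near y",(E-L)@N,"yaw",np.arctan2(*(F-E)[::-1])-a,"len",np.linalg.norm(F-E))
manip.sign_off()
E
```

```text
centre lane -0.0004409310544455172 -9.483086788696996e-06 near y 0.0006044784912422047 yaw -0.006901289267523952 len 0.1779280444171685
the job is handed in; nothing more can be done
```

The job is done and handed in at about 59 s of the 208 s allowed, and none of my last camera checks failed or disagreed.

- **Hopper and feet:** the hopper sits on the base pegs; it stopped going down at the seated height. All five feet are visible in its bowl, and the cup is empty.
- **Cup:** it stands upright on the coaster, about 4 mm off the centre.
- **Offcuts:** both are in the scrap bin. One rests partly on the other, but both look well below the rim.
- **Slat A:** this was the only slat on the jig. I gripped it, swung it flat and felt it touch the stop. The last image puts its centre within 1 mm of the lane point, its near end 0.6 mm off the lane line and its angle within 0.01 rad.
- **Other things:** I did not touch the tape measure or battery. I checked their positions only by eye, and the battery looked unmoved in the last picture.

One slip: after releasing the slat I moved the arm farther out over the bench than I meant to, at about 0.2 m height, and it touched nothing.

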